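# Wedge a bearing housing in its fixture and tighten its deep-set nut

## Task

Pick up the hammer and, holding it, tap the wooden wedge sideways into the fixture until it stops advancing, then lay the hammer down flat on the bench clear of the fixture. With the wedge tight, put the larger of the two socket extensions down the bore of the housing onto the square nut and turn it clockwise (seen from above) until the nut stops hard. Then draw the extension out and stand it back upright on the floor of its own compartment of the tray; touch the wedge with nothing but the hammer, and leave the smaller extension, the bottle, the jar and the snips alone.

Things in the scene. Friction and masses are not known exactly. Their poses are not given: they have to be found in the camera images.
- fixture: Fixed fixture: dark steel base plate 150 x 152 x 12 mm with a grey upright bearing housing. Origin: on the bench under the bore axis; z up, -x its front, y along the wedge's travel. The plate spans x -97 to 53, y -90 to 62 mm. In front of the housing a dark fence (x -92 to about -69, y -38 to 40, up to z = 38 mm) leaves a tapering slot for the wedge. Its pose changes from run to run.
- bore_mouth (a point): Centre of the open mouth of the housing, 102 mm above the bench. The housing is a round barrel 72 mm in diameter; its plain round bore is 52 mm in diameter and goes straight down to z = 12 mm, with the nut at the bottom.
- wedge_butt (a point): Centre of the flat butt (the end to strike) of the light wooden wedge, 110 mm long, 30 mm wide at the butt, 18 mm at the tip, 26 mm high. It lies level in the slot, underside 12 mm above the bench, and points along the fixture's +y; the butt faces the fixture's -y. The butt centre lies at fixture x = -61 mm, z = 25 mm, y = -107 mm + joint wedge.
- wedge (a joint): How far the wedge is driven along the fixture's +y, in m: starts between 0 and 0.012, and stops dead, home, at 0.045 (butt at fixture y = -62 mm). It slides in a captive guide with friction: it needs about 6 N to move at first and 10 N at the end, and stays where it is left.
- nut (a joint): Turn of the nut in rad, growing clockwise seen from above: starts between 0 and 0.35, stops hard (tight) at 1.3. At 0 the nut's sides are parallel to the fixture's x and y axes, so its yaw is the fixture's yaw minus this value. Turning it takes about 0.22 N m of torque; it stays where it is left.
- nut_top (a point): Centre of the top of the nut, on the bore axis, 34 mm above the bench, 68 mm below the mouth of the bore. Brass, square, 24 mm across the flats from z = 15 to 28 mm; above that it tapers to 18 mm at the top as a lead-in. Below it a round washer face, top at z = 15 mm, on which the extension's socket comes to rest.
- key_large: The larger steel socket extension, loose, 0.3 kg, 160 mm long, upright in either compartment of the tray. Origin: centre of its lower (socket) end; z up along it. Socket: 34.5 mm square outside, square hole 26.5 mm wide, 26 mm deep (about 0.11 rad of play either way on the nut). Above it a round shaft 16 mm thick, then a square gripping head. All squares are parallel to its x and y axes.
- key_large_head (a point): Centre of the gripping head of the larger extension, on its axis 138 mm above its origin. The head is 26 x 26 mm and 44 mm high (116 to 160 mm above the origin).
- key_small: The smaller steel socket extension, loose, same shape but 150 mm long, socket 25 mm square outside with a 17 mm hole (too small for the nut), head 20 x 20 mm. Stands upright in the other compartment. Origin at the centre of its lower end. Leave it.
- tray: Fixed wooden tray 80 x 150 x 26 mm, open at the top, walls 5 mm, with one divider across the middle of its length (y) making two compartments about 70 x 67 mm, centred at tray y = +36 and -36 mm. Origin: centre of its underside on the bench; floor at z = 5 mm.
- hammer: Small hammer, 222 mm long, 0.22 kg, lying on the bench. Origin: centre of its underside. The wooden handle, about 20 mm wide, top at 19 mm, runs along its y axis from -86 to 111 mm; the steel head lies at y = -98 mm and runs along x from -33 to 33 mm (striking faces look to +x and -x), 25 mm thick in y and in z (z 0 to 25 mm).
- flux_bottle: Bystander: plastic bottle with red cap, 43 mm in diameter, 108 mm tall, upright. Origin at the centre of its underside.
- jar: Bystander: small glass jar with dark lid, 52 mm in diameter, 64 mm tall, upright. Origin at the centre of its underside.
- snips: Bystander: snips with yellow handles, 50 x 150 x 13 mm, lying flat, long along its y. Origin at the centre of its underside.
Mind the look-alikes: they are no part of the job. Leave any yellow look-alike of the key_small alone.

How it is judged (in metres and radians):
On the way, in this order (a step that is already met when the one before it is completed fails the run):
1. the wedge is driven fully home with the hammer while the nut is not yet tight (value of joint wedge above 0.042 m and value of joint nut below 1 rad), for 0.2 s.
2. the nut is turned hard up to its stop with the larger extension standing on it (value of joint wedge above 0.042 m and value of joint nut above 1.22 rad and horizontal distance between key_large and nut_top below 0.008 m and height (world z) of key_large below 0.022 m), for 0.2 s.
At the end, for the whole second after the job is handed in: Wedge driven over 42 of 45 mm; nut joint above 1.22 of 1.3 rad; larger extension upright (0.1 rad) on the floor of its tray compartment (origin below 12 mm); hammer flat on the bench (origin within 10 mm of the surface, tilt under 0.15 rad), not touching the fixture; both at rest (value of joint wedge above 0.042 m and value of joint nut above 1.22 rad and x of key_large in the frame of tray between -0.035 and 0.035 m and y of key_large in the frame of tray between -0.07 and 0.07 m and horizontal distance between key_large and key_small above 0.035 m and height (world z) of key_large below 0.012 m and angle between key_large's own z axis and vertical below 0.1 rad and linear speed of each of key_large, hammer below 0.02 m/s and height (world z) of hammer between -0.01 and 0.01 m and angle between hammer's own z axis and vertical below 0.15 rad and contact force between hammer and fixture below 0.1 N).
It fails at once if the bottle, the jar or the snips are shifted more than 30 mm or tipped (distance of any of flux_bottle, jar, snips from where it was at the start of the episode above 0.03 m or angle between any of flux_bottle, jar, snips's own z axis and vertical above 0.35 rad).
It fails at once if the smaller extension is shifted more than 40 mm or tipped (distance of key_small from where it was at the start of the episode above 0.04 m or angle between key_small's own z axis and vertical above 0.35 rad).
It fails at once if the wedge is pushed by the fingers or the arm, or with an extension, instead of the hammer (contact force between any of the fingers, the arm, key_large, key_small and wedge above 3 N).
It also fails if it takes over 72 s, if anything falls off the work surface, if the arm or the gripper's body presses on something with over 40 N, if the wrist force passes 120 N, or if a joint passes its speed limit or range.

## Robot

A 6-joint arm with a two-finger parallel gripper is mounted at the origin on a cart in front of the work surface, level with it; the furniture and walls round the work are solid. World frame = base frame: x ahead of the robot, y to its left, z up, the work surface at z = 0. Lengths are in m, angles in degrees, forces in N, time in s.
With the tool pointing down it reaches from about 0.325 to 0.9 m from the base axis. Payload 3.5 kg.
Tool frame: the origin (TCP) lies at the very end of the fingers, on their centre line; the grasp point (between the pads) lies 19 mm behind it; z points along the fingers, y is the line along which they close (so a half turn about z gives the same grasp; the last joint's range is limited). The gripper opens to 85 mm and grips with 20 to 120 N. Pads are 22 mm wide; open, the fingers measure 114 mm over their backs; the gripper's body (76 mm by 85 mm) begins 54 mm behind the grasp point. The pads swing forward as they close: fully open they stand 13 mm farther back than shut.
Start: joints at [-71.986, 15.837, -1.513, 72.651, 0, 84.076], TCP at [0.254, -0.571, 0.231] pointing down, gripper open.
Joint ranges: [-178.77, 178.77], [-48.84, 107.48], [-61.69, 71.31], [-111.58, 123.2], [-90, 87.43], [-180, 180]. Speed limits (degrees/s): [147.25, 147.25, 180, 180, 180, 180].

## Interface

Orientations are given as a 3x3 rotation matrix whose columns are the frame's x, y, z axes.
In Python, from plant import env, imaging gives the robot as it stands. The module is installed in compiled form; this text tells all that it offers.
- The arm moves only by the tool jog_arm, never from a script. Its argument "deltas" is a list of rows, each an object with "grip": the closure in counts, from 0 (fully open) to 255 (shut); "delta_pos": the shift along the world's x, y, z in mm, a list of three; "yaw": the turn about the world's z in degrees. In form: [{"grip": grip, "delta_pos": [tx, ty, tz], "yaw": yaw}, ...]. A call has exactly 8 rows; each row shifts and turns the commanded pose from where the row before left it; what a row does not reach is not made up. A row lasts 1/8 s, in which the tool goes at most 62.5 mm and 10.7 degrees, less where a joint would pass 70% of its speed; a pose out of reach is approached as far as the arm can. A call with a gripper value outside its range is refused whole. The fingers move at their own pace and stop on an object; "newtons" is the grip in N (left out, the last holds). Time passes only in rows, so rows that do not move let the fingers close, or fill a call up. It gives the time, the measured TCP pose, the force, the opening and the grip force at its end, in the units of the state.
- env.state(): the state, without advancing time (a new reading comes with each control period).
- imaging.capture(name): name is "side" or "top"; returns a dict with "color" (384x512x3 uint8, blue, green, red), "fx", "fy", "cx", "cy" (pixels), "camera_from_world" (4x4, takes a point from world to camera coordinates). Camera axes: x right, y down, z forward; pixel columns grow to the right and rows downward; lengths in m; the calibration is good to about 2 mm. A picture is of the moment at which its call begins. There is no depth.
- env.job_done(): hands the job in; it is judged then, once.
The state is a dict: "time_s": time; "qpos": joint angles; "qd": joint speeds; "effort": joint torques, N m; "tool_pos": TCP position; "orientation": TCP orientation; "wrist_force": force on the tool from outside, world axes, zero at the start; "torque": the same for the moment, N m; "opening": finger opening in m; "grip_force": force on a finger pad.
Only numpy, scipy, OpenCV 4.12 (cv2) and the standard library are available. Lean on these libraries where they do the work, as an engineer would, in place of code of your own. Each camera call takes 0.05 s, during which the arm holds its last target. There are 200 camera calls.

## Working session

There is one attempt and no reset: what is moved stays moved. The work goes in short steps, Python scripts to look and compute and a tool call to move; the robot and the scene stay as the last step left them, time stands still between calls to the robot, and variables do not carry over. Pictures are saved under pics/ and viewed, at most 10 in all, crops included, and the job is handed in when it is done.

Besides the shell and the picture viewer there is one more tool, called by a JSON object that holds its "op" and its "data". jog_arm: Moves the arm, as the interface text tells. Its arguments: {"type":"object","properties":{"deltas":{"type":"array","items":{"type":"object","properties":{"grip":{"type":"number"},"delta_pos":{"type":"array","items":{"type":"number"}},"yaw":{"type":"number"}}}},"newtons":{"type":"number"}},"required":["deltas"]}

```bash
mkdir -p pics; cat > h.py <<'E'
import numpy as np, cv2
from plant import env, imaging
def snap(n,f):
    c=imaging.capture(n); cv2.imwrite('pics/'+f+'.png',c['color']); np.savez('pics/'+f+'.npz',**{k:v for k,v in c.items()}); return c
def load(f): return dict(np.load('pics/'+f+'.npz'))
def ray(c,u,v,z):
    M=np.array(c['camera_from_world']); R=M[:3,:3];t=M[:3,3]
    o=-R.T@t; d=R.T@np.array([(u-c['cx'])/c['fx'],(v-c['cy'])/c['fy'],1])
    return o+d*(z-o[2])/d[2]
def proj(c,p):
    M=np.array(c['camera_from_world']); q=M[:3,:3]@np.array(p)+M[:3,3]
    return float(c['fx']*q[0]/q[2]+c['cx']),float(c['fy']*q[1]/q[2]+c['cy'])
def crop(f,u0,v0,u1,v1,s,g):
    im=cv2.imread('pics/'+f+'.png')[v0:v1,u0:u1]; cv2.imwrite('pics/'+g+'.png',cv2.resize(im,None,fx=s,fy=s,interpolation=cv2.INTER_CUBIC))
E
python3 - <<'E'
from h import *
for n in('top','side'):
    c=snap(n,n+'0'); M=np.array(c['camera_from_world']); print(n,c['fx'],c['cx'],c['cy'],-M[:3,:3].T@M[:3,3],M[:3,:3].round(3).tolist())
a=[cv2.imread('pics/%s0.png'%n) for n in('top','side')]
for n,i in zip(('top','side'),a): cv2.imwrite('pics/%s0b.png'%n,cv2.resize(i,None,fx=1.5625,fy=1.5625,interpolation=cv2.INTER_CUBIC))
E
```

```text
top 459.88898576771567 260.0024681781451 187.17699097087865 [0.30211342 0.04178215 1.40322352] [[0.035, -0.999, -0.005], [-0.979, -0.033, -0.201], [0.2, 0.012, -0.98]]
side 384.25632851464877 250.2416000177491 189.3085164501064 [-0.07628257  0.9842575   0.7900359 ] [[-0.813, -0.581, 0.022], [-0.31, 0.401, -0.862], [0.493, -0.708, -0.506]]
```

View pics/top0b.png

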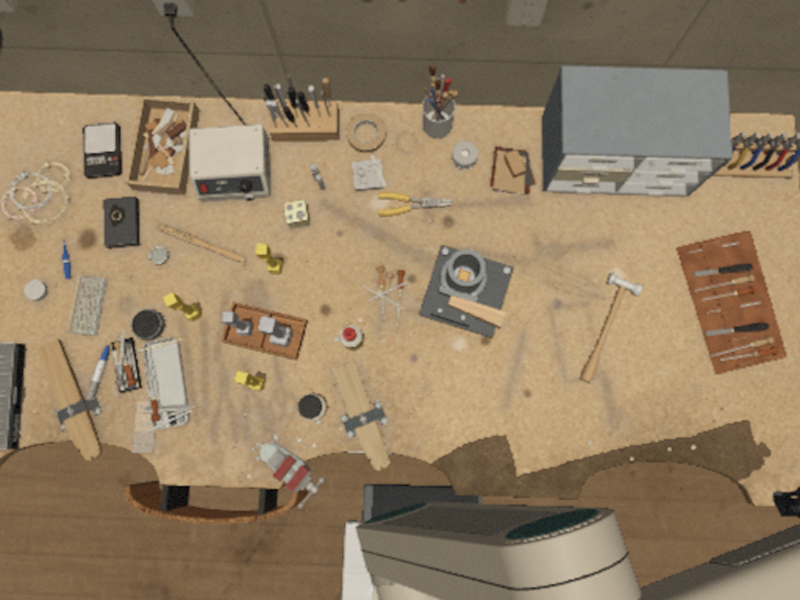

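View pics/side0b.png

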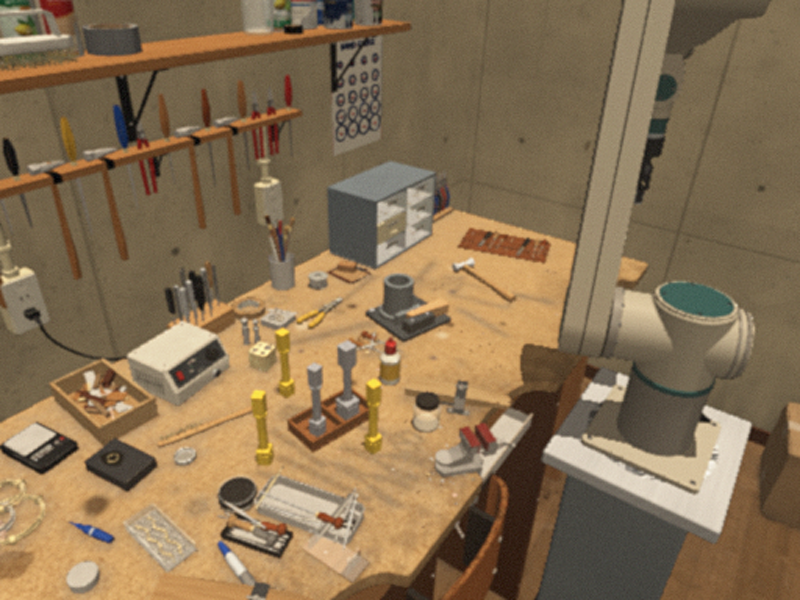

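```bash
python3 - <<'E'
from h import *
crop('top0',262,150,422,250,5,'c1')
a=cv2.imread('pics/top0.png')[185:245,135:205]; b=cv2.imread('pics/side0.png')[210:300,180:260]
a=cv2.resize(a,(392,336),interpolation=3); b=cv2.resize(b,(400,450),interpolation=3)
o=np.zeros((450,800,3),np.uint8); o[:336,:392]=a; o[:,400:]=b; cv2.imwrite('pics/c2.png',o)
E
```

```text
(no output)
```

View pics/c1.png

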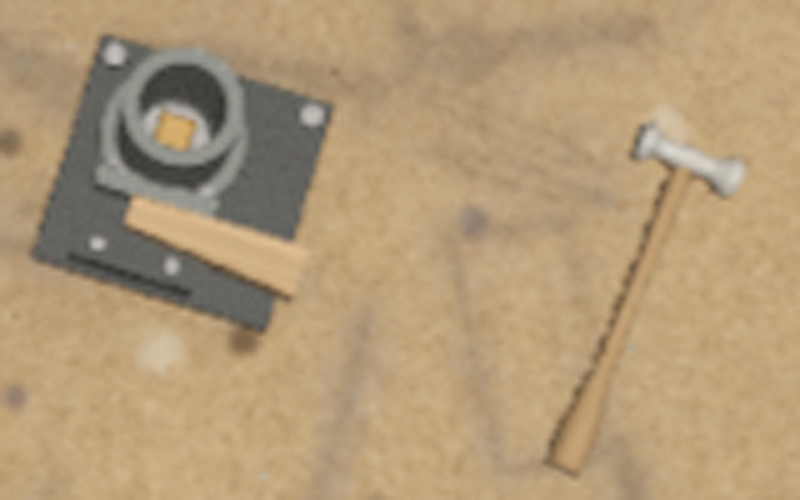

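View pics/c2.png

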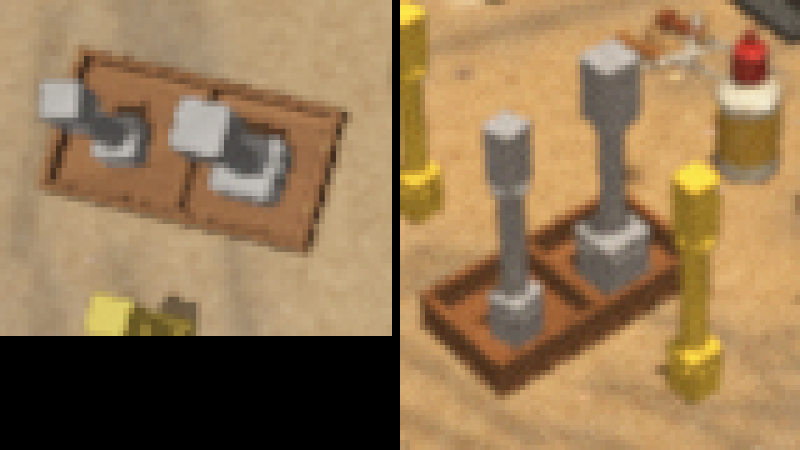

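```bash
python3 - <<'E'
from h import *
from scipy.optimize import least_squares
T=load('top0');S=load('side0')
f=lambda x,y,s,u0,v0:(u0+(x+.5)/s-.5, v0+(y+.5)/s-.5)
c1=lambda x,y,z:ray(T,*f(x,y,5,262,150),z)
c2=lambda x,y,z:ray(T,*f(x,y,5.6,135,185),z)
cs=lambda x,y,z:ray(S,*f(x-400,y,5,180,210),z)
def fit(loc,P):
    loc=np.array(loc);P=np.array(P)[:,:2]
    def r(p):
        c,s=np.cos(p[2]),np.sin(p[2]);return (loc@np.array([[c,s],[-s,c]])+p[:2]-P).ravel()
    o=least_squares(r,[*P.mean(0),-.3]);return o.x[:2].round(4),np.degrees(o.x[2]).round(1),(1e3*o.fun).round(1)
print('fix',fit([(.053,.062),(.053,-.09),(-.097,-.09),(-.097,.062)],[c1(105,36,.012),c1(333,103,.012),c1(263,331,.012),c1(33,257,.012)]))
print('bore',c1(184,106,.102),'nut',c1(175,131,.034))
print('butt corners',c1(307,250,.038),c1(292,298,.038))
print('hammer head ends',c1(640,140,.0125),c1(740,178,.0125),'handle end',c1(563,466,.012))
print('key head',c2(203,127,.165),cs(608,58,.165))
q=[c2(*p,.165)[:2] for p in[(178,98),(235,105),(228,158),(170,150)]]
print([np.degrees(np.arctan2(*(q[(i+1)%4]-q[i])[::-1])).round() for i in range(4)])
print('key small',c2(61,101,.155),cs(507,123,.155))
print('tray',fit([(.04,.075),(.04,-.075),(-.04,-.075),(-.04,.075)],[c2(83,48,.026),c2(350,112,.026),c2(315,252,.026),c2(42,188,.026)]))
print('bottle',ray(T,350/1.5625,330/1.5625,.108),'jar',ray(T,312/1.5625,405/1.5625,.064))
print('yellow',[ray(T,u/1.5625,v/1.5625,.15).round(3) for u,v in((262,250),(173,300),(243,378))])
s=env.state();print(s['orientation'],s['tool_pos'],s['qpos'],s['wrist_force'])
E
```

```text
fix (array([ 0.6204, -0.0523]), np.float64(-15.9), array([ 2.2,  1.9, -1. , -1.6, -0.9, -2.5, -0.3,  2.2]))
bore [ 0.62075761 -0.05267507  0.102     ] nut [ 0.62152694 -0.05240066  0.034     ]
butt corners [ 0.54972163 -0.13292914  0.038     ] [ 0.5201817  -0.12415191  0.038     ]
hammer head ends [ 0.63046734 -0.34163104  0.0125    ] [ 0.60846765 -0.40268103  0.0125    ] handle end [ 0.42759887 -0.29111061  0.012     ]
key head [0.49145943 0.29754662 0.165     ] [0.49370729 0.30407959 0.165     ]
[np.float64(-95.0), np.float64(177.0), np.float64(84.0), np.float64(-4.0)]
key small [0.50353852 0.3704501  0.155     ] [0.50766649 0.37350586 0.155     ]
tray (array([0.5003, 0.3285]), np.float64(-11.3), array([ 0.2, -0.7,  1.2, -0.1, -0.7,  1.6, -0.8, -0.8]))
bottle [0.49400124 0.15715713 0.108     ] jar [0.3585881  0.22412246 0.064     ]
yellow [array([0.628, 0.319, 0.15 ]), array([0.531, 0.471, 0.15 ]), array([0.397, 0.335, 0.15 ])]
[[ 9.13998095e-01  4.05717974e-01 -6.39257983e-04]
 [ 4.05718420e-01 -9.13995999e-01  1.96906315e-03]
 [ 2.14605072e-04 -2.05907870e-03 -9.99997857e-01]] [ 0.25335796 -0.57056085  0.2302584 ] [-7.19866705e+01  1.58759948e+01 -1.58882437e+00  7.26537965e+01
  5.64438117e-05  8.40771613e+01] [-0.35085793 -0.25611456  0.55099119]
```

Top view: fixture with barrel at (184,106) in crop c1, wedge butt at (300,274), hammer head (640,140)–(740,178), handle end (563,466). In crop c2 the tray's right compartment holds the larger grey extension (head at (203,127)) and the left the smaller grey one (61,101). The side crop shows the same, with the thicker, taller one nearer the bottle. The yellow ones at side (693,175) and (410,30) are look-alikes. So key_large is the grey one in the tray's -y compartment.

{"op": "jog_arm", "data": {"deltas": [{"grip":0,"delta_pos":[41,26.8,-12],"yaw":10},{"grip":0,"delta_pos":[41,26.8,-12],"yaw":10},{"grip":0,"delta_pos":[41,26.8,-12],"yaw":10},{"grip":0,"delta_pos":[41,26.8,-12],"yaw":10},{"grip":0,"delta_pos":[41,26.8,-12],"yaw":10},{"grip":0,"delta_pos":[41,26.8,-12],"yaw":10},{"grip":0,"delta_pos":[41,26.8,-12],"yaw":10},{"grip":0,"delta_pos":[41,26.8,-12],"yaw":10}], "newtons": 100}}

```text
time_s: 1.1
tool_pos: [0.5825, -0.3556, 0.1343]
orientation: [[-0.247, 0.969, -0.001], [0.969, 0.247, 0.0], [0.001, -0.001, -1.0]]
wrist_force: [-0.7, -0.1, 0.9]
opening: 0.0854
grip_force: 0.0
```

{"op": "jog_arm", "data": {"deltas": [{"grip":0,"delta_pos":[1,0,-12],"yaw":9},{"grip":0,"delta_pos":[0,0,-12],"yaw":9},{"grip":0,"delta_pos":[0,0,-12],"yaw":9},{"grip":0,"delta_pos":[0,0,-12],"yaw":9},{"grip":0,"delta_pos":[0,0,-12],"yaw":9},{"grip":0,"delta_pos":[0,0,-12],"yaw":8.6},{"grip":0,"delta_pos":[0,0,0],"yaw":0},{"grip":0,"delta_pos":[0,0,0],"yaw":0}]}}

```text
time_s: 2.1
tool_pos: [0.5826, -0.3568, 0.0634]
orientation: [[-0.923, 0.384, -0.0], [0.384, 0.923, 0.0], [0.0, 0.0, -1.0]]
wrist_force: [0.1, -0.2, -0.3]
opening: 0.0855
grip_force: 0.0
```

```bash
python3 - <<'E'
from h import *
c=snap('top','top1'); s=env.state(); p=s['tool_pos'];R=s['orientation'];print(s['time_s'],p,np.degrees(np.arctan2(R[1][0],R[0][0])),s['qpos'])
print(proj(c,p))
crop('top1',340,140,440,250,5,'c3')
E
```

```text
2.15 [ 0.58288083 -0.35705429  0.06378301] 157.4440340534005 [-3.69042830e+01  2.84467747e+01 -4.51204923e+00  5.69997131e+01
 -1.28519487e-03 -1.43483135e+01]
(399.8570419277644, 189.58955044221398)
```

View pics/c3.png

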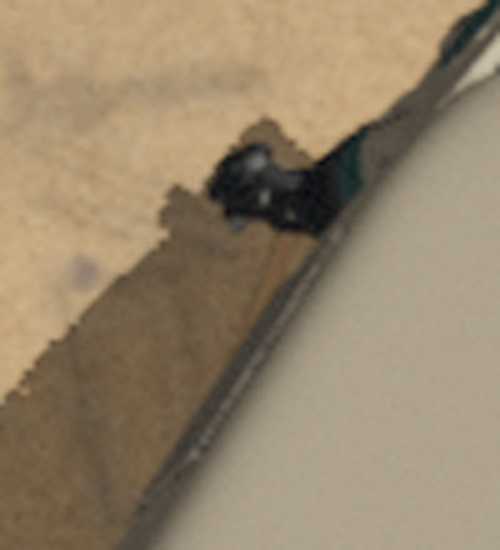

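The arm hides the hammer here, so I rely on the first measurement: descend and close.

{"op": "jog_arm", "data": {"deltas": [{"grip":0,"delta_pos":[0,0,-20],"yaw":0},{"grip":0,"delta_pos":[0,0,-20],"yaw":0},{"grip":0,"delta_pos":[0,0,-15],"yaw":0},{"grip":0,"delta_pos":[0,0,-6.5],"yaw":0},{"grip":120,"delta_pos":[0,0,0],"yaw":0},{"grip":255,"delta_pos":[0,0,0],"yaw":0},{"grip":255,"delta_pos":[0,0,0],"yaw":0},{"grip":255,"delta_pos":[0,0,0],"yaw":0}], "newtons": 100}}

```text
time_s: 3.15
tool_pos: [0.5832, -0.357, 0.0027]
orientation: [[-0.924, 0.382, 0.001], [0.382, 0.924, -0.0], [-0.001, 0.0, -1.0]]
wrist_force: [-3.1, 0.4, 11.0]
opening: 0.0127
grip_force: 52.2
```

{"op": "jog_arm", "data": {"deltas": [{"grip":255,"delta_pos":[0,0,0],"yaw":0},{"grip":255,"delta_pos":[0,0,0],"yaw":0},{"grip":255,"delta_pos":[0,0,0],"yaw":0},{"grip":255,"delta_pos":[0,0,0],"yaw":0},{"grip":255,"delta_pos":[0,0,10],"yaw":0},{"grip":255,"delta_pos":[0,0,20],"yaw":0},{"grip":255,"delta_pos":[0,0,20],"yaw":0},{"grip":255,"delta_pos":[0,0,10],"yaw":0}]}}

```text
time_s: 4.15
tool_pos: [0.5838, -0.3578, 0.0645]
orientation: [[-0.924, 0.382, 0.003], [0.382, 0.924, -0.002], [-0.004, -0.001, -1.0]]
wrist_force: [0.0, -0.1, -1.1]
opening: 0.0113
grip_force: 98.1
```

{"op": "jog_arm", "data": {"deltas": [{"grip":255,"delta_pos":[-20,38,0],"yaw":1.3},{"grip":255,"delta_pos":[-20,38,0],"yaw":1.3},{"grip":255,"delta_pos":[-20,38,0],"yaw":1.3},{"grip":255,"delta_pos":[-20,38,0],"yaw":1.3},{"grip":255,"delta_pos":[-20,36,0],"yaw":1.4},{"grip":255,"delta_pos":[0,0,0],"yaw":0},{"grip":255,"delta_pos":[0,0,0],"yaw":0},{"grip":255,"delta_pos":[0,0,0],"yaw":0}]}}

```text
time_s: 5.15
tool_pos: [0.4839, -0.17, 0.0625]
orientation: [[-0.962, 0.274, 0.002], [0.274, 0.962, -0.001], [-0.002, -0.001, -1.0]]
wrist_force: [0.7, -0.3, -2.4]
opening: 0.011
grip_force: 98.2
```

```bash
python3 - <<'E'
from h import *
c=snap('top','top2');d=snap('side','side2'); s=env.state(); p=np.array(s['tool_pos']);R=np.array(s['orientation']);print(s['time_s'],p,np.degrees(np.arctan2(R[1][0],R[0][0])),s['wrist_force'],s['opening'])
# expected head end faces
y=R[:,1];x=R[:,0]
for k in(33,-33):
    P=p-x*.0395+y*k/1e3+[0,0,.011]; print(P,proj(c,P),proj(d,P))
print(proj(c,p),proj(d,p))
a=cv2.imread('pics/top2.png')[160:250,270:350]; b=cv2.imread('pics/side2.png')[150:240,230:310]
o=np.hstack([cv2.resize(i,(400,450),interpolation=3) for i in(a,b)]); cv2.imwrite('pics/c4.png',o)
E
```

```text
5.25 [ 0.48349918 -0.16988895  0.06212397] 164.08274277908026 [-0.1014486   0.49030437 -1.46288719] 0.011036693979619167
[ 0.5305349  -0.14898703  0.07315859] (329.996637065151, 204.1407480642397) (289.6098471757109, 182.89478175568442)
[ 0.51243445 -0.2124565   0.07317774] (351.7452570020845, 210.98366683150107) (301.89044419775615, 177.95831155666596)
(336.52852535995953, 220.83241285890855) (302.87817150183577, 187.00925941284842)
```

View pics/c4.png

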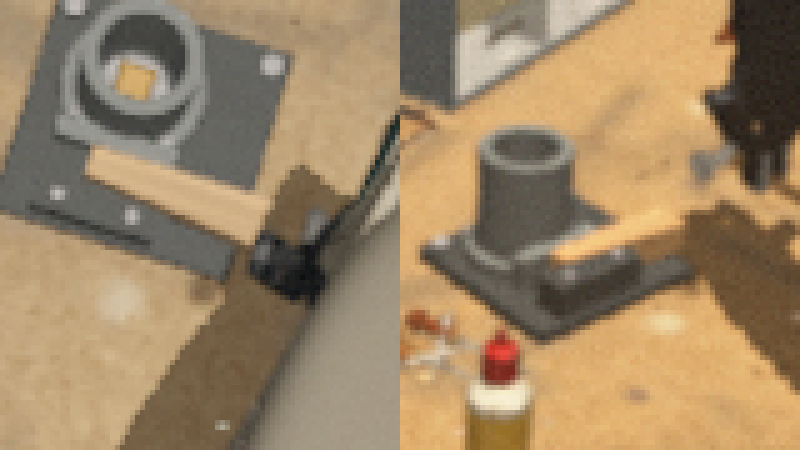

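The hammer head shows at top (332,203) and side (290,183), within 2 px of the prediction, so it is held level. Lower and drive.

{"op": "jog_arm", "data": {"deltas": [{"grip":255,"delta_pos":[0,0,-15],"yaw":0},{"grip":255,"delta_pos":[0,0,-15],"yaw":0},{"grip":255,"delta_pos":[0,0,-14.5],"yaw":0},{"grip":255,"delta_pos":[2.2,7.7,0],"yaw":0},{"grip":255,"delta_pos":[2.2,7.7,0],"yaw":0},{"grip":255,"delta_pos":[2.2,7.7,0],"yaw":0},{"grip":255,"delta_pos":[2.2,7.7,0],"yaw":0},{"grip":255,"delta_pos":[2.2,7.7,0],"yaw":0}], "newtons": 120}}

```text
time_s: 6.25
tool_pos: [0.4927, -0.132, 0.0178]
orientation: [[-0.961, 0.276, -0.003], [0.276, 0.961, -0.006], [0.001, -0.006, -1.0]]
wrist_force: [-24.3, 2.8, 3.0]
opening: 0.0107
grip_force: 265.7
```

{"op": "jog_arm", "data": {"deltas": [{"grip":255,"delta_pos":[1.1,3.85,0],"yaw":0},{"grip":255,"delta_pos":[1.1,3.85,0],"yaw":0},{"grip":255,"delta_pos":[0.8,2.9,0],"yaw":0},{"grip":255,"delta_pos":[0.5,1.9,0],"yaw":0},{"grip":255,"delta_pos":[0,0,0],"yaw":0},{"grip":255,"delta_pos":[0,0,0],"yaw":0},{"grip":255,"delta_pos":[0,0,0],"yaw":0},{"grip":255,"delta_pos":[0,0,0],"yaw":0}]}}

```text
time_s: 7.25
tool_pos: [0.4973, -0.1179, 0.0174]
orientation: [[-0.962, 0.274, 0.0], [0.274, 0.962, 0.0], [-0.0, 0.0, -1.0]]
wrist_force: [-0.2, 0.3, 0.3]
opening: 0.0103
grip_force: 285.7
```

{"op": "jog_arm", "data": {"deltas": [{"grip":255,"delta_pos":[0.6,1.9,0],"yaw":0},{"grip":255,"delta_pos":[0.6,1.9,0],"yaw":0},{"grip":255,"delta_pos":[0.6,1.9,0],"yaw":0},{"grip":255,"delta_pos":[0.3,1,0],"yaw":0},{"grip":255,"delta_pos":[0,0,0],"yaw":0},{"grip":255,"delta_pos":[0,0,0],"yaw":0},{"grip":255,"delta_pos":[0,0,0],"yaw":0},{"grip":255,"delta_pos":[0,0,0],"yaw":0}]}}

```text
time_s: 8.25
tool_pos: [0.499, -0.111, 0.0172]
orientation: [[-0.962, 0.273, -0.0], [0.273, 0.962, 0.0], [0.0, 0.0, -1.0]]
wrist_force: [-1.8, -0.7, -0.8]
opening: 0.0108
grip_force: 285.7
```

```bash
python3 - <<'E'
from h import *
c=snap('top','top3');d=snap('side','side3'); s=env.state(); p=np.array(s['tool_pos']);print(s['time_s'],p,s['wrist_force'])
a=cv2.imread('pics/top3.png')[150:240,270:350]; b=cv2.imread('pics/side3.png')[150:240,230:310]
o=np.hstack([cv2.resize(i,(400,450),interpolation=3) for i in(a,b)]); cv2.imwrite('pics/c5.png',o)
f=np.array([[.9617,.274],[-.274,.9617]])
def W(x,y,z): return [*(f@[x,y]+[.6208,-.0525]),z]
for y in(-.062,-.090): print(y,proj(c,W(-.046,y,.038)),proj(d,W(-.061,y,.038)))
E
```

```text
8.35 [ 0.49895587 -0.11098418  0.01721218] [-0.56468436 -0.40843315  0.42566757]
-0.062 (311.93843759444195, 196.016548831108) (278.36310925915797, 195.3567290789928)
-0.09 (320.8521455381497, 198.81603683482678) (283.8081944221831, 193.08575130501362)
```

View pics/c5.png

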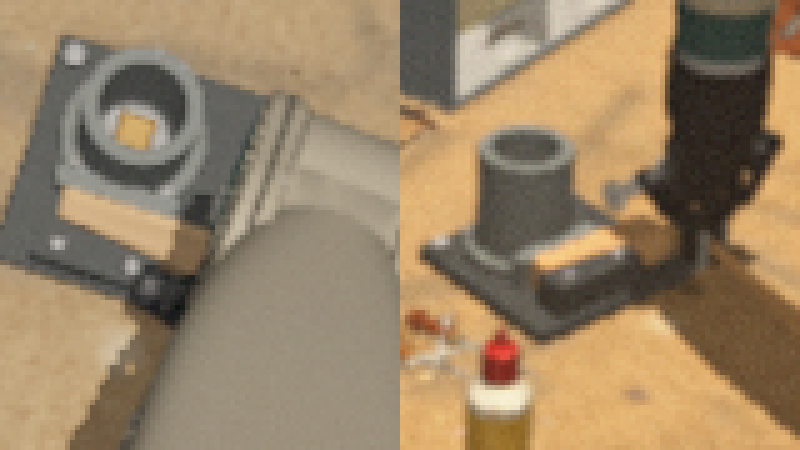

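```bash
python3 - <<'E'
from h import *
c=load('top3');d=load('side3'); s=env.state(); p=np.array(s['tool_pos']);R=np.array(s['orientation'])
print('tcp',proj(c,p),proj(d,p))
for dz in(.012,.03,.05,.07):
  for k in(.033,-.033):
    P=p-R[:,0]*.0395+R[:,1]*k; P[2]+=dz; print(dz,k,proj(c,P),proj(d,P))
print(s['torque'])
# light grey px in side (low saturation, bright)
def grey(im,u0,u1,v0,v1):
    for v in range(v0,v1): print(v,' '.join('%02x%02x%02x'%tuple(int(t) for t in im[v,u][::-1]) for u in range(u0,u1)))
grey(d['color'],268,284,184,206)
E
```

```text
tcp (314.7546765573295, 217.0247137977184) (290.6241777993611, 202.24656121962462)
0.012 0.033 (308.44719132514433, 200.85286929276202) (277.28872269288274, 197.8608496519787)
0.012 -0.033 (329.3974643622372, 207.43985295446421) (289.95485884325115, 192.52586828568607)
0.03 0.033 (309.03924291693374, 199.82014024378188) (277.5628146983295, 193.78266016593847)
0.03 -0.033 (330.2607630295291, 206.4885508886899) (290.3003079122652, 188.5142163477444)
0.05 0.033 (309.7151352853875, 198.64116582235272) (277.87145023890133, 189.19050062984653)
0.05 -0.033 (331.24639843530656, 205.40244125694716) (290.68916709332944, 183.99844882301176)
0.07 0.033 (310.41084333339643, 197.427626460662) (278.1844786795059, 184.53297954226676)
0.07 -0.033 (332.26102460956633, 204.28438558035285) (291.083424236901, 179.4199955112969)
[0.01629136 0.4736081  0.02508319]
184 d4aa75 d3a76e d7ac73 d6a870 d6a66e d7a86d d8ab6e d5aa71 c29b6c 937353 664f3b 635549 70665b 695f58 59524d 443d39
185 d3a86e daaa72 d5a66f cca46d cba26d d2a872 d2a772 c9a276 ab8f73 655745 3a3830 534f49 625e57 5a544e 4c473e 403c32
186 d8ab73 d6a
[... 1605 characters left out ...]
5c3b
200 e3ac6f d4a26c bb8c61 aa896b aa917f b9a99e 8e857b 615d50 594f43 68503a 7a5a3a 8a6542 84643e 81603e 7d5c3b 6e5538
201 967658 85715c 7a685c 696155 766c62 8d877d 716a63 4e4740 443b36 4b3e30 675034 7f5e3e 7f5f3c 795b3c 6c5038 5e4834
202 665f59 5f5c55 615e57 615c55 645e55 636055 5b5649 504941 463f37 40362f 5b4734 72553a 6b5337 5a4732 4a4030 3f3429
203 615d56 666258 666157 615c52 5b564b 4e4741 484238 3e3632 413e31 3d332c 40372b 493e2d 48382e 433a32 342b23 39332d
204 625e56 615e52 5d5b4f 50473e 443e2f 443b37 3c372d 3b332d 3b322c 413933 3a3229 383027 3b362e 373329 36322a 3c3327
205 534d44 474139 423b35 433c34 3f382e 403a32 403b32 3f362c 413931 40392f 38332b 3b352a 3b362d 383026 3e342d 3a342b
```

The lit/shadowed wood past the hammer face and the tip's shift (about 6 px ≈ 20 mm) say the wedge is only about 30 mm in and the head has ridden up. Lift back and look.

{"op": "jog_arm", "data": {"deltas": [{"grip":255,"delta_pos":[0,0,20],"yaw":0},{"grip":255,"delta_pos":[0,0,30],"yaw":0},{"grip":255,"delta_pos":[0,0,30],"yaw":0},{"grip":255,"delta_pos":[-8,-28,0],"yaw":0},{"grip":255,"delta_pos":[-8,-28,0],"yaw":0},{"grip":255,"delta_pos":[-5,-20,0],"yaw":0},{"grip":255,"delta_pos":[0,0,0],"yaw":0},{"grip":255,"delta_pos":[0,0,0],"yaw":0}], "newtons": 100}}

```text
time_s: 9.35
tool_pos: [0.4782, -0.1866, 0.097]
orientation: [[-0.962, 0.273, 0.0], [0.273, 0.962, 0.001], [0.0, 0.001, -1.0]]
wrist_force: [-0.3, 0.5, -1.9]
opening: 0.0105
grip_force: 285.8
```

```bash
python3 - <<'E'
from h import *
c=snap('top','top4');d=snap('side','side4'); s=env.state(); p=np.array(s['tool_pos']);R=np.array(s['orientation']);print(s['time_s'],p,s['wrist_force'],s['opening'])
print('tcp',proj(c,p),proj(d,p))
for k in(.033,-.033):
    P=p-R[:,0]*.0395+R[:,1]*k; P[2]+=.011; print(k,proj(c,P),proj(d,P))
P=p+R[:,0]*.17;P[2]+=.011;print('hand',proj(c,P),proj(d,P))
a=cv2.imread('pics/top4.png')[150:250,260:340]; b=cv2.imread('pics/side4.png')[140:240,250:330]
o=np.hstack([cv2.resize(i,(400,500),interpolation=3) for i in(a,b)]); cv2.imwrite('pics/c6.png',o)
E
```

```text
9.45 [ 0.478177   -0.18633115  0.09708889] [ 0.23068937 -0.09258136 -1.95440256] 0.010630450637633756
tcp (344.2353348014055, 221.2990917883807) (307.0665360820328, 177.71241155180874)
0.033 (337.50291872058466, 204.16905250219594) (293.7078970926869, 173.60908704248817)
-0.033 (359.8739638344573, 211.1629941359048) (305.93904584227226, 168.86969967884727)
hand (328.24244838372414, 279.13180698489793) (342.7708397215969, 193.87898211632785)
```

View pics/c6.png

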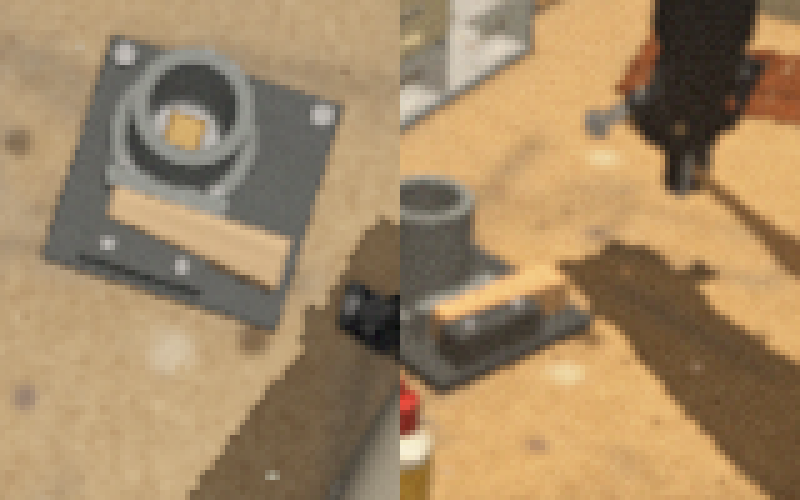

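The side view shows the handle sloping down to (800,260) and the head up at (600,122): the hammer pitched head-up in the grip, and the wedge is part way in. Lay it flat on the bench here and regrip nearer the head.

{"op": "jog_arm", "data": {"deltas": [{"grip":255,"delta_pos":[0,0,-15],"yaw":0},{"grip":255,"delta_pos":[0,0,-15],"yaw":0},{"grip":255,"delta_pos":[0,0,-15],"yaw":0},{"grip":255,"delta_pos":[0,0,-15],"yaw":0},{"grip":255,"delta_pos":[0,0,-12],"yaw":0},{"grip":255,"delta_pos":[0,0,-12],"yaw":0},{"grip":255,"delta_pos":[0,0,-8],"yaw":0},{"grip":255,"delta_pos":[0,0,0],"yaw":0}], "newtons": 20}}

```text
time_s: 10.45
tool_pos: [0.4803, -0.188, 0.0063]
orientation: [[-0.962, 0.274, 0.003], [0.274, 0.962, -0.001], [-0.003, -0.0, -1.0]]
wrist_force: [3.1, 0.6, 6.4]
opening: 0.0135
grip_force: 119.0
```

{"op": "jog_arm", "data": {"deltas": [{"grip":0,"delta_pos":[0,0,0],"yaw":0},{"grip":0,"delta_pos":[0,0,0],"yaw":0},{"grip":0,"delta_pos":[0,0,0],"yaw":0},{"grip":0,"delta_pos":[0,0,40],"yaw":0},{"grip":0,"delta_pos":[0,-25,45],"yaw":0},{"grip":0,"delta_pos":[0,-60,20],"yaw":0},{"grip":0,"delta_pos":[0,-60,0],"yaw":0},{"grip":0,"delta_pos":[0,-60,0],"yaw":0}]}}

```text
time_s: 11.45
tool_pos: [0.4781, -0.3932, 0.1106]
orientation: [[-0.962, 0.273, 0.001], [0.273, 0.962, -0.001], [-0.001, -0.0, -1.0]]
wrist_force: [0.9, -0.6, -0.2]
opening: 0.0856
grip_force: 0.0
```

```bash
python3 - <<'E'
from h import *
c=snap('top','top5');d=snap('side','side5'); s=env.state(); print(s['time_s'],s['tool_pos'],s['opening'])
a=cv2.imread('pics/top5.png')[150:260,270:370]; b=cv2.imread('pics/side5.png')[150:240,250:330]
o=np.zeros((550,900,3),np.uint8);o[:,:500]=cv2.resize(a,(500,550),interpolation=3);o[:450,500:]=cv2.resize(b,(400,450),interpolation=3); cv2.imwrite('pics/c7.png',o[:,:800])
E
```

```text
11.55 [ 0.47863951 -0.39795489  0.11058359] 0.08537163824150824
```

View pics/c7.png

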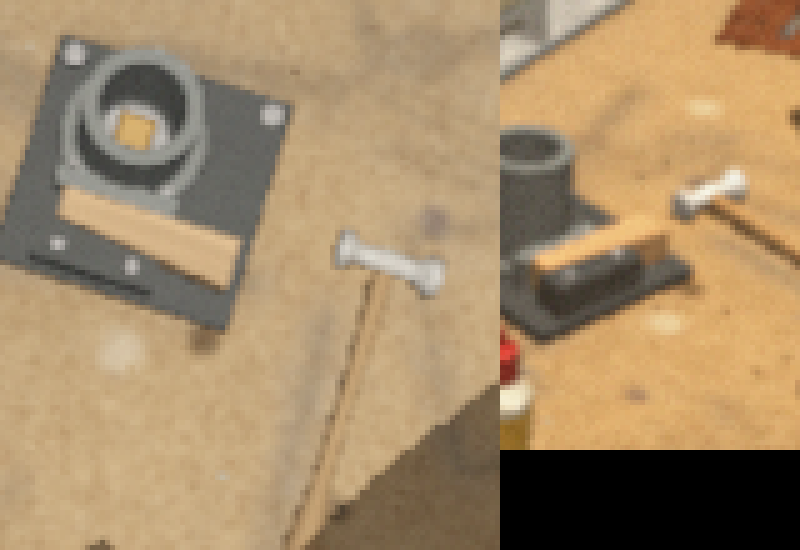

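```bash
python3 - <<'E'
from h import *
T=load('top5')
c1=lambda x,y,z:ray(T,270+(x+.5)/5-.5,150+(y+.5)/5-.5,z)[:2]
a,b=c1(337,246,.0125),c1(441,276,.0125); e=c1(300,545,.01); n=c1(376,290,.012)
print('head',a,b,(a+b)/2,'ang',np.degrees(np.arctan2(*(a-b)[::-1]))); 
for q in(e,n): print(q)
v=e-n;print('handle ang-> hammer yaw',np.degrees(np.arctan2(v[1],v[0]))-90)
f=np.array([[.9617,.274],[-.274,.9617]]);O=np.array([.6208,-.0525])
for q in(c1(243,240,.038),c1(228,290,.038),(a+b)/2,c1(61,189,.038),c1(58,216,.038)): print('fix',f.T@(q-O))
E
```

```text
head [ 0.55828872 -0.1790813 ] [ 0.54178174 -0.24265538] [ 0.55003523 -0.21086834] ang 75.4445975879105
[ 0.37602716 -0.15753556]
[ 0.53184721 -0.20300454]
handle ang-> hammer yaw 73.73252321379064
fix [-0.04487182 -0.08134021]
fix [-0.07688501 -0.08140307]
fix [-0.02466155 -0.17169238]
fix [-0.0485038   0.03244405]
fix [-0.0649586   0.02920503]
```

{"op": "jog_arm", "data": {"deltas": [{"grip":0,"delta_pos":[8,40,0],"yaw":0},{"grip":0,"delta_pos":[10,45,0],"yaw":0},{"grip":0,"delta_pos":[12,58,0],"yaw":0},{"grip":0,"delta_pos":[12,55,0],"yaw":0},{"grip":0,"delta_pos":[0,0,-35],"yaw":0},{"grip":0,"delta_pos":[0,0,-30],"yaw":0},{"grip":0,"delta_pos":[0,0,0],"yaw":0},{"grip":0,"delta_pos":[0,0,0],"yaw":0}], "newtons": 120}}

```text
time_s: 12.55
tool_pos: [0.5204, -0.1935, 0.0458]
orientation: [[-0.962, 0.273, 0.0], [0.273, 0.962, -0.0], [-0.0, -0.0, -1.0]]
wrist_force: [1.2, -0.9, 0.1]
opening: 0.0853
grip_force: 0.0
```

{"op": "jog_arm", "data": {"deltas": [{"grip":0,"delta_pos":[0,-6.5,-15],"yaw":0},{"grip":0,"delta_pos":[0,0,-15],"yaw":0},{"grip":0,"delta_pos":[0,0,-13.5],"yaw":0},{"grip":255,"delta_pos":[0,0,0],"yaw":0},{"grip":255,"delta_pos":[0,0,0],"yaw":0},{"grip":255,"delta_pos":[0,0,0],"yaw":0},{"grip":255,"delta_pos":[0,0,0],"yaw":0},{"grip":255,"delta_pos":[0,0,0],"yaw":0}]}}

```text
time_s: 13.55
tool_pos: [0.5207, -0.2003, 0.0025]
orientation: [[-0.962, 0.274, 0.001], [0.274, 0.962, -0.001], [-0.001, -0.0, -1.0]]
wrist_force: [-0.9, 1.0, 3.5]
opening: 0.0102
grip_force: 117.6
```

{"op": "jog_arm", "data": {"deltas": [{"grip":255,"delta_pos":[0,0,0],"yaw":0},{"grip":255,"delta_pos":[0,0,0],"yaw":0},{"grip":255,"delta_pos":[0,0,6],"yaw":0},{"grip":255,"delta_pos":[0,0,6],"yaw":0},{"grip":255,"delta_pos":[0,0,8],"yaw":0},{"grip":255,"delta_pos":[0,0,0],"yaw":0},{"grip":255,"delta_pos":[0,0,0],"yaw":0},{"grip":255,"delta_pos":[0,0,0],"yaw":0}]}}

```text
time_s: 14.55
tool_pos: [0.5199, -0.1998, 0.0213]
orientation: [[-0.962, 0.273, -0.001], [0.273, 0.962, 0.0], [0.001, 0.0, -1.0]]
wrist_force: [-0.2, -1.0, -1.7]
opening: 0.0102
grip_force: 117.8
```

{"op": "jog_arm", "data": {"deltas": [{"grip":255,"delta_pos":[-17,4.8,0],"yaw":0},{"grip":255,"delta_pos":[-17,4.8,0],"yaw":0},{"grip":255,"delta_pos":[3,10.6,0],"yaw":0},{"grip":255,"delta_pos":[3,10.6,0],"yaw":0},{"grip":255,"delta_pos":[3,10.6,0],"yaw":0},{"grip":255,"delta_pos":[3,10.6,0],"yaw":0},{"grip":255,"delta_pos":[0,0,0],"yaw":0},{"grip":255,"delta_pos":[0,0,0],"yaw":0}]}}

```text
time_s: 15.55
tool_pos: [0.4983, -0.1479, 0.0216]
orientation: [[-0.962, 0.273, -0.0], [0.273, 0.962, -0.0], [-0.0, -0.0, -1.0]]
wrist_force: [0.6, -1.0, -2.0]
opening: 0.0101
grip_force: 117.8
```

{"op": "jog_arm", "data": {"deltas": [{"grip":255,"delta_pos":[0.55,1.9,0],"yaw":0},{"grip":255,"delta_pos":[0.55,1.9,0],"yaw":0},{"grip":255,"delta_pos":[0.55,1.9,0],"yaw":0},{"grip":255,"delta_pos":[0.55,1.9,0],"yaw":0},{"grip":255,"delta_pos":[0.55,1.9,0],"yaw":0},{"grip":255,"delta_pos":[0.55,1.9,0],"yaw":0},{"grip":255,"delta_pos":[0.55,1.9,0],"yaw":0},{"grip":255,"delta_pos":[0.55,1.9,0],"yaw":0}]}}

```text
time_s: 16.55
tool_pos: [0.5021, -0.1336, 0.0216]
orientation: [[-0.962, 0.274, -0.001], [0.274, 0.962, -0.003], [0.001, -0.003, -1.0]]
wrist_force: [-2.2, -5.7, -1.8]
opening: 0.0101
grip_force: 118.0
```

```bash
cat > wedge.py <<'E'
from h import *
import sys
f=np.array([[.9617,.274],[-.274,.9617]]);O=np.array([.6208,-.0525])
# find wedge tip along its centre line on the top face (z=.038): first wood pixel from +y end
def run(n):
    c=snap('top',n); im=c['color'].astype(int); s=env.state(); p=np.array(s['tool_pos']); q=f.T@(p[:2]-O)
    out=[]
    for x in(-.053,-.057,-.061):
        ys=np.arange(.070,-.02,-.0005); sat=[]
        for y in ys:
            u,v=proj(c,[*(f@[x,y]+O),.038]); r=cv2.getRectSubPix(c['color'],(1,1),(u,v))[0,0].astype(int); sat.append(r[2]-r[0])
        sat=np.array(sat); out.append(ys[np.argmax(sat>45)])
    print(n,s['time_s'],'tip',np.round(out,4),'tcp fix',q.round(4),p[2],'F',np.round(f.T@np.array(s['wrist_force'])[:2],1),s['wrist_force'][2].round(1) if hasattr(s['wrist_force'],'round') else s['wrist_force'][2], s['opening'])
if __name__=='__main__': run(sys.argv[1])
E
python3 - <<'E'
import wedge,h
o=wedge.snap; 
E=None
for n in('top0','top5'):
    wedge.snap=lambda a,b:h.load(n); wedge.run(n)
wedge.snap=o; wedge.run('top6')
E
```

```text
top0 16.55 tip [0.07 0.07 0.07] tcp fix [-0.0919 -0.1105] 0.021571968138074115 F [-0.5 -6.1] -1.8 0.010076724815098866
top5 16.55 tip [0.07 0.07 0.07] tcp fix [-0.0919 -0.1105] 0.021571968138074115 F [-0.5 -6.1] -1.8 0.010076724815098866
top6 16.6 tip [0.07 0.07 0.07] tcp fix [-0.0918 -0.1106] 0.021577748980295772 F [-1.7 -4. ] -2.2 0.009883986512142034
```

{"op": "jog_arm", "data": {"deltas": [{"grip":255,"delta_pos":[0.55,1.9,0],"yaw":0},{"grip":255,"delta_pos":[0.55,1.9,0],"yaw":0},{"grip":255,"delta_pos":[0.55,1.9,0],"yaw":0},{"grip":255,"delta_pos":[0.55,1.9,0],"yaw":0},{"grip":255,"delta_pos":[0.55,1.9,0],"yaw":0},{"grip":255,"delta_pos":[0.55,1.9,0],"yaw":0},{"grip":255,"delta_pos":[0.3,1,0],"yaw":0},{"grip":255,"delta_pos":[0,0,0],"yaw":0}]}}

```text
time_s: 17.6
tool_pos: [0.5051, -0.1228, 0.0216]
orientation: [[-0.961, 0.275, -0.003], [0.275, 0.961, -0.006], [0.001, -0.007, -1.0]]
wrist_force: [-3.7, -8.3, -1.6]
opening: 0.0101
grip_force: 118.2
```

{"op": "jog_arm", "data": {"deltas": [{"grip":255,"delta_pos":[0.3,1,0],"yaw":0},{"grip":255,"delta_pos":[0.3,1,0],"yaw":0},{"grip":255,"delta_pos":[0.3,1,0],"yaw":0},{"grip":255,"delta_pos":[0.3,1,0],"yaw":0},{"grip":255,"delta_pos":[0,0,0],"yaw":0},{"grip":255,"delta_pos":[0,0,0],"yaw":0},{"grip":255,"delta_pos":[0,0,0],"yaw":0},{"grip":255,"delta_pos":[0,0,0],"yaw":0}]}}

```text
time_s: 18.6
tool_pos: [0.5062, -0.119, 0.0216]
orientation: [[-0.961, 0.276, -0.003], [0.276, 0.961, -0.006], [0.001, -0.007, -1.0]]
wrist_force: [-4.1, -8.7, -1.2]
opening: 0.0102
grip_force: 118.2
```

{"op": "jog_arm", "data": {"deltas": [{"grip":255,"delta_pos":[0.3,1,0],"yaw":0},{"grip":255,"delta_pos":[0.3,1,0],"yaw":0},{"grip":255,"delta_pos":[0.3,1,0],"yaw":0},{"grip":255,"delta_pos":[0.3,1,0],"yaw":0},{"grip":255,"delta_pos":[0,0,0],"yaw":0},{"grip":255,"delta_pos":[0,0,0],"yaw":0},{"grip":255,"delta_pos":[0,0,0],"yaw":0},{"grip":255,"delta_pos":[0,0,0],"yaw":0}]}}

```text
time_s: 19.6
tool_pos: [0.507, -0.1157, 0.0216]
orientation: [[-0.961, 0.276, -0.004], [0.276, 0.961, -0.008], [0.001, -0.009, -1.0]]
wrist_force: [-5.8, -10.6, -0.6]
opening: 0.0102
grip_force: 118.4
```

{"op": "jog_arm", "data": {"deltas": [{"grip":255,"delta_pos":[0.3,1,0],"yaw":0},{"grip":255,"delta_pos":[0.3,1,0],"yaw":0},{"grip":255,"delta_pos":[0.3,1,0],"yaw":0},{"grip":255,"delta_pos":[0.3,1,0],"yaw":0},{"grip":255,"delta_pos":[0,0,0],"yaw":0},{"grip":255,"delta_pos":[0,0,0],"yaw":0},{"grip":255,"delta_pos":[0,0,0],"yaw":0},{"grip":255,"delta_pos":[0,0,0],"yaw":0}]}}

```text
time_s: 20.6
tool_pos: [0.5068, -0.1151, 0.0216]
orientation: [[-0.96, 0.279, -0.007], [0.279, 0.96, -0.016], [0.003, -0.018, -1.0]]
wrist_force: [-8.7, -17.7, 1.1]
opening: 0.0101
grip_force: 119.1
```

```bash
python3 - <<'E'
from h import *
d=snap('side','side7');c=snap('top','top7'); s=env.state(); p=np.array(s['tool_pos'])
f=np.array([[.9617,.274],[-.274,.9617]]);O=np.array([.6208,-.0525]);print(p,f.T@(p[:2]-O),f.T@np.array(s['wrist_force'])[:2],s['torque'])
# wedge tip shift: match patch round tip, top0/top5/top7 column profile along slot line
for n in('top0','top5','top7'):
    c=load(n); o=[]
    for y in np.arange(.07,-.03,-.004):
        u,v=proj(c,[*(f@[-.057,y]+O),.038]); r=cv2.getRectSubPix(c['color'],(1,1),(u,v))[0,0]; o.append('%d/%d'%(r[2],r[0]))
    print(n,' '.join(o))
E
```

```text
[ 0.50677935 -0.1150784   0.02159426] [-0.09250718 -0.09142331] [ -3.47539652 -20.82512318] [-3.97091744  1.65054175 -0.52738183]
top0 180/116 180/118 153/105 101/93 100/95 100/95 100/95 99/94 99/94 99/95 98/94 101/97 102/95 101/97 144/105 205/132 210/135 210/136 211/137 208/134 208/133 209/134 207/132 208/133 207/134
top5 184/122 184/122 157/109 102/95 102/97 102/97 102/97 102/96 104/98 110/100 172/121 213/137 213/139 214/138 213/136 213/140 212/138 211/135 211/137 212/137 210/136 211/136 210/135 209/134 209/135
top7 180/117 180/119 153/106 99/91 97/93 139/107 201/131 211/137 210/135 209/134 209/135 210/135 209/135 208/134 207/132 207/132 207/132 205/131 205/131 207/133 205/131 205/132 205/131 206/132 206/133
```

The force jumped to 21 N without motion and the tip edge is at fixture y ≈ 48 mm, so the wedge is home. Back off and lay the hammer down.

{"op": "jog_arm", "data": {"deltas": [{"grip":255,"delta_pos":[-2.5,-9,0],"yaw":0},{"grip":255,"delta_pos":[-6,-20,0],"yaw":0},{"grip":255,"delta_pos":[-8,-28,0],"yaw":0},{"grip":255,"delta_pos":[-8,-28,0],"yaw":0},{"grip":255,"delta_pos":[-6,-20,0],"yaw":0},{"grip":255,"delta_pos":[0,0,-8],"yaw":0},{"grip":255,"delta_pos":[0,0,-6],"yaw":0},{"grip":255,"delta_pos":[0,0,-3.5],"yaw":0}], "newtons": 60}}

```text
time_s: 21.7
tool_pos: [0.4789, -0.212, 0.0032]
orientation: [[-0.962, 0.272, -0.001], [0.272, 0.962, 0.001], [0.001, 0.001, -1.0]]
wrist_force: [0.3, 1.3, -2.2]
opening: 0.0103
grip_force: 118.0
```

{"op": "jog_arm", "data": {"deltas": [{"grip":255,"delta_pos":[0,0,0],"yaw":0},{"grip":0,"delta_pos":[0,0,0],"yaw":0},{"grip":0,"delta_pos":[0,0,0],"yaw":0},{"grip":0,"delta_pos":[0,0,0],"yaw":0},{"grip":0,"delta_pos":[0,0,40],"yaw":0},{"grip":0,"delta_pos":[0,0,60],"yaw":0},{"grip":0,"delta_pos":[0,0,60],"yaw":0},{"grip":0,"delta_pos":[0,0,60],"yaw":0}]}}

```text
time_s: 22.7
tool_pos: [0.4791, -0.2132, 0.2263]
orientation: [[-0.962, 0.273, 0.001], [0.273, 0.962, -0.0], [-0.001, -0.0, -1.0]]
wrist_force: [0.7, -0.4, 0.6]
opening: 0.0853
grip_force: 0.0
```

```bash
python3 - <<'E'
from h import *
from scipy.optimize import least_squares
for n,(u0,v0,u1,v1) in(('top0',(160,196,182,222)),('side0',(208,210,238,250))):
    c=load(n); im=c['color'][v0:v1,u0:u1].astype(int)
    print(n); 
    for r in range(0,im.shape[0]): print(v0+r,' '.join('%3d%s'%(p.mean(),'*' if p[2]-p[0]<25 else ' ') for p in im[r]))
E
```

```text
top0
196 102  106  114  115  121  125  128  133  142  142  140  140  144  146  149  154  153  149  149  149  151  157 
197  84   98  104   94   90   94  109  122  126  134  136  138  141  147  153  157  155  151  150  152  154  152 
198 101   92   94   84   86   95  102   98  100  108  115  123  129  139  143  147  155  153  154  156  157  153 
199 119  119  119  116  107  100   89   81   87   96   97   99  111  111  108  118  134  142  143  149  158  162 
200 115  114  114  117  118  121  122  116  108   96   90   96   91   87   95   92   97   95   94  115  138  146 
201 113  112  115  111  111  113  119  117  119  121  119  115   89   49   72   83   84   83   95  100  100  102 
202 109  108  115  113  114  111  111  133  145  151  144  122   88   67  106  117  113  105   91   83   86   87 
203  85   93  112  114  115  113  124  166* 185* 187* 179* 156* 139* 136* 144  138  123  122  122  119  111  106 
204  63   90  111  112  114  112  145  176* 182* 181* 182* 183* 180* 180* 179* 160* 119  114  118  119  123  123 
205  59   92  108  111  112  113  164* 186* 183* 182* 181* 179* 180* 
[... 7333 characters left out ...]
  90*  91*  96*  85   97  114  121  142  157  159  163  167  160  158  169  185  184 
246 163  160  163  168  165  167  167  167  164  164  168  149  104   92*  94*  98*  98  111  125  138  145  158  165  167  167  155  133  140  171  182 
247 164  159  159  163  166  170  165  163  168  169  170  150  108   91*  96*  92* 101  125  148  151  156  155  161  164  169  159  121  102  134  164 
248 162  158  162  166  166  163  161  164  165  163  164  142   99   93*  92*  96* 104  120  141  159  164  167  169  163  164  150  121   98   98  124 
249 154  161  166  169  167  156  157  157  160  156  144  123   94   94* 100*  99*  97  102  126  147  162  172  169  168  161  151  119   91   92   96
```

```bash
cat > kf.py <<'E'
from h import *
from scipy.optimize import minimize
def sq(x,y,a,h,z):
    return [[x+h*(i*np.cos(a)-j*np.sin(a)),y+h*(i*np.sin(a)+j*np.cos(a)),z] for i,j in((1,1),(1,-1),(-1,-1),(-1,1))]
def soft(c,P,u0,v0,w,h,k=16):
    m=np.zeros((h*k,w*k),np.uint8); q=np.array([proj(c,p) for p in P]); q=((q-[u0,v0]+.5)*k-.5)
    cv2.fillConvexPoly(m,np.round(q*16).astype(np.int32),255,shift=4)
    return cv2.GaussianBlur(cv2.resize(m,(w,h),interpolation=cv2.INTER_AREA).astype(float)/255,(3,3),.5)
def fit(c,box,tgt,x0,h,z):
    u0,v0,u1,v1=box
    f=lambda p:((soft(c,sq(p[0],p[1],p[2],h,z),u0,v0,u1-u0,v1-v0)-tgt)**2).sum()
    best=min((minimize(f,[*x0,np.radians(a)],method='Nelder-Mead',options=dict(initial_simplex=[[x0[0],x0[1],np.radians(a)],[x0[0]+.004,x0[1],np.radians(a)],[x0[0],x0[1]+.004,np.radians(a)],[x0[0],x0[1],np.radians(a+8)]])) for a in(-20,-8,5)),key=lambda r:r.fun)
    return best.x[:2].round(4),np.degrees(best.x[2]).round(1),best.fun
E
python3 - <<'E'
from kf import *
c=load('top0');b=(163,200,178,214);im=c['color'].astype(int)
t=np.clip((im[b[1]:b[3],b[0]:b[2]].mean(2)-114)/68,0,1); 
print(fit(c,b,t,(.4915,.2985),.013,.165))
c=load('side0');b=(214,216,229,226);im=c['color'][b[1]:b[3],b[0]:b[2]].astype(int)
g=np.clip((60-(im[...,2]-im[...,0]))/45,0,1)*np.clip((im.mean(2)-105)/80,0,1)
print(fit(c,b,g,(.4937,.304),.013,.165))
s=env.state();print(s['tool_pos'],s['qpos'])
E
```

```text
(array([0.492 , 0.2996]), np.float64(-9.9), np.float64(1.7754734519414428))
(array([0.4932, 0.3031]), np.float64(-11.2), np.float64(2.5946611749230772))
[ 0.47905585 -0.21324     0.22626437] [-3.10610935e+01  5.77247733e+00 -1.43981639e+01  6.97900900e+01
  8.98181720e-04 -1.51935002e+01]
```

{"op": "jog_arm", "data": {"deltas": [{"grip":0,"delta_pos":[1.2,46.8,0],"yaw":9},{"grip":0,"delta_pos":[1.2,46.8,0],"yaw":9},{"grip":0,"delta_pos":[1.2,46.8,0],"yaw":9},{"grip":0,"delta_pos":[1.2,46.8,0],"yaw":9},{"grip":0,"delta_pos":[1.2,46.8,0],"yaw":9},{"grip":0,"delta_pos":[1.2,46.8,0],"yaw":9},{"grip":0,"delta_pos":[1.2,46.8,0],"yaw":9},{"grip":0,"delta_pos":[1.2,46.8,0],"yaw":9}], "newtons": 60}}

```text
time_s: 23.7
tool_pos: [0.4888, 0.1626, 0.2244]
orientation: [[-0.553, -0.833, 0.001], [-0.833, 0.553, 0.0], [-0.0, -0.001, -1.0]]
wrist_force: [-0.1, -0.2, 0.5]
opening: 0.0855
grip_force: 0.0
```

{"op": "jog_arm", "data": {"deltas": [{"grip":0,"delta_pos":[1.2,46.5,0],"yaw":7.8},{"grip":0,"delta_pos":[1.2,46.5,0],"yaw":7.8},{"grip":0,"delta_pos":[1.2,46.5,0],"yaw":7.8},{"grip":0,"delta_pos":[0,0,-20],"yaw":0},{"grip":0,"delta_pos":[0,0,-10],"yaw":0},{"grip":0,"delta_pos":[0,0,0],"yaw":0},{"grip":0,"delta_pos":[0,0,0],"yaw":0},{"grip":0,"delta_pos":[0,0,0],"yaw":0}]}}

```text
time_s: 24.7
tool_pos: [0.4931, 0.3003, 0.1949]
orientation: [[-0.182, -0.983, 0.001], [-0.983, 0.182, 0.001], [-0.001, -0.001, -1.0]]
wrist_force: [-0.0, 0.1, -0.4]
opening: 0.0856
grip_force: 0.0
```

```bash
python3 - <<'E'
from kf import *
s=env.state();p=np.array(s['tool_pos']);R=np.array(s['orientation']);print(s['time_s'],p,np.degrees(np.arctan2(R[1,0],R[0,0])),np.round(s['qpos'],1))
c=snap('top','top8');d=snap('side','side8')
print('hammer/tip view ok; tcp px',proj(c,p),proj(d,p))
for n in('top0','top8'):
    c=load(n);u,v=proj(c,[.6208,-.0525,.034]);b=(int(u)-6,int(v)-6,int(u)+8,int(v)+8)
    im=c['color'][b[1]:b[3],b[0]:b[2]].astype(int); sat=im[...,2]-im[...,0]
    g=np.clip((sat-30)/80,0,1)
    if n=='top0': print(sat)
    for h in(.009,.0105): print(n,h,fit(c,b,g,(.6208,-.0525),h,.033))
c=load('top8');b=(150,190,190,225)
print(c['color'][205:215:3,150:185:3].mean(2).astype(int))
E
```

```text
24.7 [0.49306843 0.30032688 0.19493501] -100.50955552960573 [ 24.9  12.2 -10.7  67.    0.  -54.6]
hammer/tip view ok; tcp px (167.65441482005997, 204.86089808042476) (222.05740694574754, 211.80822360279106)
[[  1   3   3   4   5   6   7   6   7   6   3   2   3   2]
 [  4   2   4   9  18  17  11   9   9   7   6   5   4   5]
 [  6   6   7  15  50  55  31  18  15  11  11   6   4   4]
 [  6   9  10  24  87 100  91  77  57  32  19  13   7   1]
 [  8  11  12  29  89 104 101 102 103  98  80  23  10   5]
 [  7   9  18  56  97 103 104 103 104 104  92  27   9   8]
 [  8   8  24  83 102 103 101 100 104  99  69  22  10   9]
 [  6   8  22  74  98 102 101 101 102  95  40  13   9   8]
 [  6   7  11  42  74  90  98 101 100  89  25   9   9   9]
 [  6   6   7   6  12  28  60  79  81  63  17   8   8   7]
 [  3   6   6   6   6   6   6  14  19  12   7   7   8   8]
 [  2   3   3   3   6   7   8   6   5   7   6   6   7   6]
 [  3   2   2   1   5   6   5   6   8   7   8   6   5   2]
 [  4   6   4   3   1   5   3   5   4   2   5   3   3   3]]
top0 0.009 (array([ 0.6218, -0.0523]), np.float64(-15.9), np.float64(1.117572822891903))
top0 0.0105 (array([ 0.6218, -0.0521]), np.float64(-17.2), np.float64(2.3329428330146618))
top8 0.009 (array([ 0.6218, -0.0521]), np.float64(-15.5), np.float64(1.2086476855487773))
top8 0.0105 (array([ 0.6218, -0.0521]), np.float64(-17.1), np.float64(2.320597161871427))
[[153 140 121  83  50  26  24 102 102  72  63  66]
 [153 148 131 106  71  25  94 100  99  74  69  61]
 [158 153 142 121  83  52  99 104  89  73  95 107]
 [161 156 148 133 101  74  93 101  86  77  78 100]]
```

{"op": "jog_arm", "data": {"deltas": [{"grip":0,"delta_pos":[0,0,-25],"yaw":0},{"grip":0,"delta_pos":[0,0,-25],"yaw":0},{"grip":0,"delta_pos":[0,0,-21],"yaw":0},{"grip":120,"delta_pos":[0,0,0],"yaw":0},{"grip":255,"delta_pos":[0,0,0],"yaw":0},{"grip":255,"delta_pos":[0,0,0],"yaw":0},{"grip":255,"delta_pos":[0,0,0],"yaw":0},{"grip":255,"delta_pos":[0,0,0],"yaw":0}], "newtons": 100}}

```text
time_s: 25.8
tool_pos: [0.4936, 0.3012, 0.1247]
orientation: [[-0.182, -0.983, 0.003], [-0.983, 0.182, 0.001], [-0.002, -0.002, -1.0]]
wrist_force: [0.5, -0.5, 6.0]
opening: 0.0249
grip_force: 99.0
```

{"op": "jog_arm", "data": {"deltas": [{"grip":255,"delta_pos":[0,0,0],"yaw":0},{"grip":255,"delta_pos":[0,0,15],"yaw":0},{"grip":255,"delta_pos":[0,0,30],"yaw":0},{"grip":255,"delta_pos":[0,0,40],"yaw":0},{"grip":255,"delta_pos":[0,0,40],"yaw":0},{"grip":255,"delta_pos":[0,0,20],"yaw":0},{"grip":255,"delta_pos":[0,0,0],"yaw":0},{"grip":255,"delta_pos":[0,0,0],"yaw":0}]}}

```text
time_s: 26.8
tool_pos: [0.4915, 0.3001, 0.2665]
orientation: [[-0.182, -0.983, -0.003], [-0.983, 0.182, -0.001], [0.002, 0.002, -1.0]]
wrist_force: [0.6, -0.4, -3.8]
opening: 0.0249
grip_force: 98.8
```

{"op": "jog_arm", "data": {"deltas": [{"grip":255,"delta_pos":[16,-44,0],"yaw":-1},{"grip":255,"delta_pos":[16,-44,0],"yaw":-1},{"grip":255,"delta_pos":[16,-44,0],"yaw":-1},{"grip":255,"delta_pos":[16,-44,0],"yaw":-1},{"grip":255,"delta_pos":[16,-44,0],"yaw":-1},{"grip":255,"delta_pos":[16,-44,0],"yaw":-1},{"grip":255,"delta_pos":[16,-44,0],"yaw":0},{"grip":255,"delta_pos":[16,-44,0],"yaw":0}]}}

```text
time_s: 27.8
tool_pos: [0.6196, -0.0527, 0.2656]
orientation: [[-0.283, -0.959, -0.004], [-0.959, 0.283, 0.001], [0.0, 0.004, -1.0]]
wrist_force: [0.6, 0.1, -3.0]
opening: 0.0249
grip_force: 98.8
```

{"op": "jog_arm", "data": {"deltas": [{"grip":255,"delta_pos":[0,0,0],"yaw":0},{"grip":255,"delta_pos":[0,0,0],"yaw":0},{"grip":255,"delta_pos":[0,0,0],"yaw":0},{"grip":255,"delta_pos":[0,0,0],"yaw":0},{"grip":255,"delta_pos":[0,0,0],"yaw":0},{"grip":255,"delta_pos":[0,0,0],"yaw":0},{"grip":255,"delta_pos":[0,0,0],"yaw":0},{"grip":255,"delta_pos":[0,0,0],"yaw":0}]}}

```text
time_s: 28.8
tool_pos: [0.6205, -0.0514, 0.2681]
orientation: [[-0.283, -0.959, 0.0], [-0.959, 0.283, 0.0], [-0.0, -0.0, -1.0]]
wrist_force: [-0.1, -0.6, -3.7]
opening: 0.025
grip_force: 99.2
```

```bash
python3 - <<'E'
from kf import *
s=env.state();p=np.array(s['tool_pos']);R=np.array(s['orientation']);print(s['time_s'],p,np.degrees(np.arctan2(R[1,0],R[0,0])),R[:,2],s['wrist_force'],np.round(s['torque'],2))
d=snap('side','side9');c=snap('top','top9')
b=p+R[:,2]*.119; print('key bottom',b,proj(d,b)); print('mouth',proj(d,[.6213,-.0523,.102]))
u,v=proj(d,b); u,v=int(u),int(v); crop('side9',u-40,v-40,u+40,v+60,6,'c8')
E
```

```text
28.8 [ 0.62049651 -0.05142436  0.26809348] -106.46223430890934 [ 7.54040029e-05  2.24867035e-05 -9.99999997e-01] [-0.06695633 -0.6458313  -3.69814431] [0.05 0.02 0.01]
key bottom [ 0.62050548 -0.05142168  0.14909348] (256.2007945706934, 167.74178059307002)
mouth (255.78687797928075, 178.89914698744428)
```

View pics/c8.png

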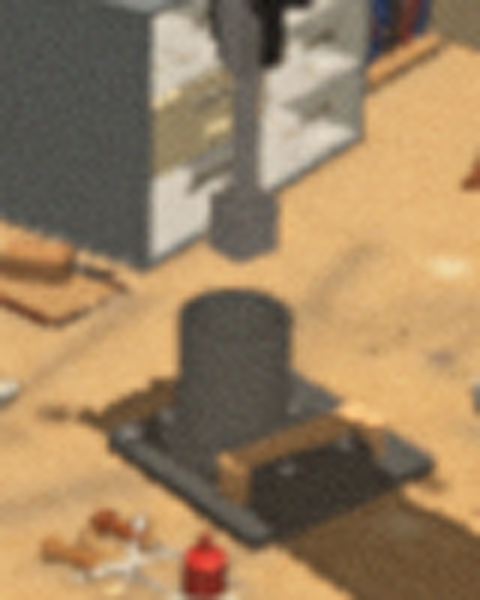

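```bash
python3 - <<'E'
from h import *
d=load('side9'); im=d['color'].astype(float)
def edges(v,u0,u1,dark=True):
    r=im[v-1:v+2,u0:u1].mean(0); sat=r[:,2]-r[:,0]   # bg bench saturated, metal grey
    return sat
for v in range(182,200,4):   # barrel rows
    s=edges(v,240,270); print(v,np.round(s).astype(int))
for v in range(160,166,2):
    s=im[v-1:v+2,240:272].mean(0).mean(1); print('sock',v,s.astype(int)); print(np.round(edges(v,240,272)).astype(int))
for z in(.15,.165,.18,.06,.05,.08): print(z,proj(d,[.6205,-.0514,z]),proj(d,[.6213,-.0523,z]))
# ring in top5/top8
for n in('top0','top5','top8'):
    c=load(n);u,v=proj(c,[.6213,-.0523,.102]);u0,v0=int(u)-16,int(v)-16
    g=cv2.resize(c['color'][v0:v0+33,u0:u0+33],None,fx=8,fy=8,interpolation=cv2.INTER_CUBIC); g=cv2.cvtColor(g,cv2.COLOR_BGR2GRAY)
    # radial fit: maximise bright ring between 26 and 36 mm minus outside
    from scipy.optimize import minimize
    th=np.linspace(0,2*np.pi,180)
    def samp(x,y,r):
        q=np.array([proj(c,[x+r*np.cos(t),y+r*np.sin(t),.102]) for t in th]); 
        return cv2.remap(c['color'].mean(2).astype(np.float32),q[:,0].astype(np.float32)[None],q[:,1].astype(np.float32)[None],cv2.INTER_CUBIC)[0]
    f=lambda p:-(samp(*p,.031).mean()-samp(*p,.0225).mean()) + samp(*p,.031).std()*.5
    r=min((minimize(f,[.6213+a,-.0523+b],method='Nelder-Mead',options=dict(initial_simplex=[[.6213+a,-.0523+b],[.6243+a,-.0523+b],[.6213+a,-.0493+b]])) for a,b in((0,0),(-.003,0),(0,.003))),key=lambda r:r.fun)
    print(n,r.x,r.fun)
E
```

```text
182 [105 106 106 109 105  81  29   9  14  12  16  13  14  14  13  14  14  13
  15  15  16  13  11  17  51  83  90  92  94  95]
186 [107 107 108 109 106  79  31  11  15  14  13  14  14  13  16  13  15  16
  13  14  15  14  14  21  57  91  98 100 103 102]
190 [97 78 71 74 68 45 21 12 13 13 14 15 15 16 16 14 15 15 16 13 15 13 14 15
 17 22 40 56 75 90]
194 [51 48 45 39 33 19 13 15 14 17 14 16 13 13 17 14 16 16 14 16 16 17 15 15
 16 16 15 13 16 14]
198 [17 14 14 15 17 15 16 15 13 17 15 14 13 15 15 16 15 14 16 19 18 25 31 38
 46 47 56 60 67 66]
sock 160 [102 155 196 199 197 198 193 186 188 196 180 118  97  95  94  97  97  97
  96  96  98 105 128 161 171 170 174 170 174 176 175 174]
[ 13  23  26  28  27  26  26  26  28  27  26  20  14  14  16  14  15  13
  16  15  13  24  62  97 104 102 102 104 103 105 107 108]
sock 162 [104 152 195 198 197 197 196 196 196 198 173 109  90  95  96  97  97 100
  95  95  95 100 130 171 177 174 171 170 174 174 175 176]
[ 13  23  27  26  26  27  27  28  26  27  28  19  13  15  14  14  16  16
  15  15  11  20  64 102 107 105 104 105 105 107 107 107]
sock 164 [104
[... 220 characters left out ...]
 106 110 106 105 107 107 109 107 106]
0.15 (256.20594812495614, 167.5228374753667) (256.16665445557936, 167.37195764051637)
0.165 (256.3276482470161, 163.83625260560854) (256.28805044977315, 163.6872781030449)
0.18 (256.45068279533467, 160.10924480470197) (256.4107765453419, 159.96222658006081)
0.06 (255.50259291323854, 188.8291323064123) (255.46503784092442, 188.6678199985603)
0.05 (255.4271691417264, 191.11389694074688) (255.3897985749057, 190.95152454544117)
0.08 (255.65503615804184, 184.21126545241032) (255.61710702888269, 184.0521304210671)
top0 [ 0.62085466 -0.05187418] -51.69581985473633
top5 [ 0.62093506 -0.0519338 ] -52.91421890258789
top8 [ 0.62093455 -0.05193639] -51.1443977355957
```

The key hangs plumb above the bore. Edge fits say the bore lies about 2–3 mm further in +x/+y, so correct that, then descend into the mouth.

{"op": "jog_arm", "data": {"deltas": [{"grip":255,"delta_pos":[2.3,1.3,-20],"yaw":0},{"grip":255,"delta_pos":[0,0,-18],"yaw":0},{"grip":255,"delta_pos":[0,0,-3],"yaw":0},{"grip":255,"delta_pos":[0,0,-3],"yaw":0},{"grip":255,"delta_pos":[0,0,-3],"yaw":0},{"grip":255,"delta_pos":[0,0,-3],"yaw":0},{"grip":255,"delta_pos":[0,0,-2],"yaw":0},{"grip":255,"delta_pos":[0,0,0],"yaw":0}]}}

```text
time_s: 29.9
tool_pos: [0.6227, -0.0501, 0.216]
orientation: [[-0.283, -0.959, -0.0], [-0.959, 0.283, 0.0], [0.0, 0.0, -1.0]]
wrist_force: [-0.6, 0.5, -3.3]
opening: 0.0251
grip_force: 99.0
```

{"op": "jog_arm", "data": {"deltas": [{"grip":255,"delta_pos":[0,0,-7],"yaw":0},{"grip":255,"delta_pos":[0,0,-8],"yaw":0},{"grip":255,"delta_pos":[0,0,-8],"yaw":0},{"grip":255,"delta_pos":[0,0,-8],"yaw":0},{"grip":255,"delta_pos":[0,0,-8],"yaw":0},{"grip":255,"delta_pos":[0,0,-8],"yaw":0},{"grip":255,"delta_pos":[0,0,-7],"yaw":0},{"grip":255,"delta_pos":[0,0,0],"yaw":0}]}}

```text
time_s: 30.9
tool_pos: [0.6222, -0.05, 0.1612]
orientation: [[-0.283, -0.959, -0.002], [-0.959, 0.283, 0.0], [0.0, 0.002, -1.0]]
wrist_force: [0.9, 0.3, -3.8]
opening: 0.0249
grip_force: 99.3
```

{"op": "jog_arm", "data": {"deltas": [{"grip":255,"delta_pos":[0,0,-3],"yaw":0},{"grip":255,"delta_pos":[0,0,-3],"yaw":0},{"grip":255,"delta_pos":[0,0,-3],"yaw":0},{"grip":255,"delta_pos":[0,0,-3],"yaw":0},{"grip":255,"delta_pos":[0,0,-2],"yaw":0},{"grip":255,"delta_pos":[0,0,0],"yaw":0},{"grip":255,"delta_pos":[0,0,0],"yaw":0},{"grip":255,"delta_pos":[0,0,0],"yaw":0}]}}

```text
time_s: 31.9
tool_pos: [0.6229, -0.0502, 0.1482]
orientation: [[-0.283, -0.959, 0.0], [-0.959, 0.283, -0.0], [-0.0, -0.0, -1.0]]
wrist_force: [0.0, 0.7, -3.9]
opening: 0.025
grip_force: 99.3
```

{"op": "jog_arm", "data": {"deltas": [{"grip":255,"delta_pos":[0,0,-2],"yaw":0},{"grip":255,"delta_pos":[0,0,-2],"yaw":0},{"grip":255,"delta_pos":[0,0,-2],"yaw":0},{"grip":255,"delta_pos":[0,0,-2],"yaw":0},{"grip":255,"delta_pos":[0,0,-2],"yaw":0},{"grip":255,"delta_pos":[0,0,-2],"yaw":0},{"grip":255,"delta_pos":[0,0,-1.5],"yaw":0},{"grip":255,"delta_pos":[0,0,0],"yaw":0}]}}

```text
time_s: 32.9
tool_pos: [0.6228, -0.0502, 0.1347]
orientation: [[-0.283, -0.959, 0.0], [-0.959, 0.283, -0.0], [0.0, -0.0, -1.0]]
wrist_force: [0.1, 1.0, -1.9]
opening: 0.0252
grip_force: 99.3
```

{"op": "jog_arm", "data": {"deltas": [{"grip":255,"delta_pos":[0,0,0],"yaw":-6},{"grip":255,"delta_pos":[0,0,0],"yaw":-8},{"grip":255,"delta_pos":[0,0,0],"yaw":-8},{"grip":255,"delta_pos":[0,0,0],"yaw":-8},{"grip":255,"delta_pos":[0,0,0],"yaw":-8},{"grip":255,"delta_pos":[0,0,0],"yaw":-8},{"grip":255,"delta_pos":[0,0,0],"yaw":-8},{"grip":255,"delta_pos":[0,0,0],"yaw":-8}]}}

```text
time_s: 33.9
tool_pos: [0.6232, -0.0511, 0.1347]
orientation: [[-0.981, -0.196, 0.001], [-0.196, 0.981, -0.002], [-0.0, -0.003, -1.0]]
wrist_force: [-0.2, -1.3, -2.8]
opening: 0.0243
grip_force: 99.2
```

```bash
cat > st.py <<'E'
from h import *
s=env.state();p=np.array(s['tool_pos']);R=np.array(s['orientation']);print(s['time_s'],p,'yaw',np.degrees(np.arctan2(R[1,0],R[0,0])),np.round(s['wrist_force'],1),'T',np.round(s['torque'],2),np.round(s['qpos'],1))
E
python3 st.py
```

```text
33.9 [ 0.62320845 -0.05106762  0.13473599] yaw -168.69709527854678 [-0.2 -1.3 -2.8] T [-0.6  -0.1   0.25] [-10.5  19.5  -8.7  61.8  -0.1 -21.8]
```

{"op": "jog_arm", "data": {"deltas": [{"grip":255,"delta_pos":[0,0,0],"yaw":-4},{"grip":255,"delta_pos":[0,0,0],"yaw":-4},{"grip":255,"delta_pos":[0,0,0],"yaw":-3},{"grip":255,"delta_pos":[0,0,0],"yaw":-3},{"grip":255,"delta_pos":[0,0,0],"yaw":-2},{"grip":255,"delta_pos":[0,0,0],"yaw":0},{"grip":255,"delta_pos":[0,0,0],"yaw":0},{"grip":255,"delta_pos":[0,0,0],"yaw":0}]}}

```text
time_s: 34.9
tool_pos: [0.6231, -0.051, 0.1348]
orientation: [[-0.997, 0.078, 0.001], [0.078, 0.997, -0.002], [-0.001, -0.002, -1.0]]
wrist_force: [-0.0, -4.4, -2.7]
opening: 0.0249
grip_force: 99.2
```

```bash
python3 st.py
```

```text
34.9 [ 0.6230968  -0.05098209  0.13476904] yaw 175.53092640513802 [-0.  -4.4 -2.7] T [-1.68 -0.3   0.11] [-10.5  19.5  -8.7  61.8  -0.1  -6.1]
```

{"op": "jog_arm", "data": {"deltas": [{"grip":255,"delta_pos":[0,0,0],"yaw":-2},{"grip":255,"delta_pos":[0,0,0],"yaw":-2},{"grip":255,"delta_pos":[0,0,0],"yaw":-2},{"grip":255,"delta_pos":[0,0,0],"yaw":0},{"grip":255,"delta_pos":[0,0,0],"yaw":0},{"grip":255,"delta_pos":[0,0,0],"yaw":0},{"grip":255,"delta_pos":[0,0,0],"yaw":0},{"grip":255,"delta_pos":[0,0,0],"yaw":0}]}}

```text
time_s: 35.9
tool_pos: [0.6231, -0.051, 0.1347]
orientation: [[-0.984, 0.18, 0.0], [0.18, 0.984, -0.002], [-0.001, -0.002, -1.0]]
wrist_force: [0.8, -5.6, -3.4]
opening: 0.0248
grip_force: 99.2
```

```bash
python3 st.py
```

```text
35.9 [ 0.62307949 -0.05097479  0.13473345] yaw 169.65820179091145 [ 0.8 -5.6 -3.4] T [-1.79 -0.19  0.84] [-10.5  19.5  -8.7  61.8  -0.1  -0.2]
```

{"op": "jog_arm", "data": {"deltas": [{"grip":255,"delta_pos":[0,0,0],"yaw":-2},{"grip":255,"delta_pos":[0,0,0],"yaw":-1},{"grip":255,"delta_pos":[0,0,0],"yaw":0},{"grip":255,"delta_pos":[0,0,0],"yaw":0},{"grip":255,"delta_pos":[0,0,0],"yaw":0},{"grip":255,"delta_pos":[0,0,0],"yaw":0},{"grip":255,"delta_pos":[0,0,0],"yaw":0},{"grip":255,"delta_pos":[0,0,0],"yaw":0}]}}

```text
time_s: 36.9
tool_pos: [0.6231, -0.051, 0.1348]
orientation: [[-0.974, 0.228, 0.001], [0.228, 0.974, -0.003], [-0.001, -0.003, -1.0]]
wrist_force: [0.4, -5.8, -3.2]
opening: 0.025
grip_force: 99.4
```

```bash
python3 st.py
```

```text
36.9 [ 0.62310845 -0.0509504   0.13475204] yaw 166.79666414705696 [ 0.4 -5.8 -3.2] T [-1.84 -0.29  1.57] [-10.5  19.5  -8.7  61.8  -0.1   2.7]
```

The torque rises to 1.6 N·m without motion, so the nut is hard at its stop. Back off within the play and draw out.

{"op": "jog_arm", "data": {"deltas": [{"grip":255,"delta_pos":[0,0,0],"yaw":4},{"grip":255,"delta_pos":[0,0,0],"yaw":4},{"grip":255,"delta_pos":[0,0,0],"yaw":0},{"grip":255,"delta_pos":[0,0,4],"yaw":0},{"grip":255,"delta_pos":[0,0,8],"yaw":0},{"grip":255,"delta_pos":[0,0,12],"yaw":0},{"grip":255,"delta_pos":[0,0,15],"yaw":0},{"grip":255,"delta_pos":[0,0,0],"yaw":0}]}}

```text
time_s: 37.9
tool_pos: [0.6237, -0.0493, 0.1757]
orientation: [[-0.995, 0.095, 0.003], [0.095, 0.995, 0.002], [-0.003, 0.002, -1.0]]
wrist_force: [-0.4, 1.1, -1.9]
opening: 0.0252
grip_force: 99.4
```

```bash
python3 st.py
```

```text
37.9 [ 0.6236775  -0.04928136  0.17574496] yaw 174.55074218994204 [-0.4  1.1 -1.9] T [-0.03 -0.01 -0.03] [-10.5  17.7  -5.9  66.3   0.1  -5. ]
```

{"op": "jog_arm", "data": {"deltas": [{"grip":255,"delta_pos":[0,0,30],"yaw":0},{"grip":255,"delta_pos":[0,0,30],"yaw":0},{"grip":255,"delta_pos":[0,0,31],"yaw":0},{"grip":255,"delta_pos":[-16,43.4,0],"yaw":9},{"grip":255,"delta_pos":[-16,43.4,0],"yaw":9},{"grip":255,"delta_pos":[-16,43.4,0],"yaw":9},{"grip":255,"delta_pos":[-16,43.4,0],"yaw":9},{"grip":255,"delta_pos":[-16,43.4,0],"yaw":9}]}}

```text
time_s: 38.9
tool_pos: [0.5412, 0.1689, 0.2643]
orientation: [[-0.768, -0.641, -0.002], [-0.641, 0.768, 0.002], [0.0, 0.002, -1.0]]
wrist_force: [0.6, 0.9, -3.6]
opening: 0.0249
grip_force: 99.6
```

{"op": "jog_arm", "data": {"deltas": [{"grip":255,"delta_pos":[-16,43.4,0],"yaw":9},{"grip":255,"delta_pos":[-16,43.4,0],"yaw":9},{"grip":255,"delta_pos":[-16,43.4,0],"yaw":9},{"grip":255,"delta_pos":[0,0,0],"yaw":7},{"grip":255,"delta_pos":[0,0,0],"yaw":6},{"grip":255,"delta_pos":[0,0,0],"yaw":0},{"grip":255,"delta_pos":[0,0,0],"yaw":0},{"grip":255,"delta_pos":[0,0,0],"yaw":0}]}}

```text
time_s: 39.9
tool_pos: [0.4947, 0.2969, 0.2645]
orientation: [[-0.183, -0.983, -0.0], [-0.983, 0.183, 0.0], [-0.0, 0.0, -1.0]]
wrist_force: [-0.2, 0.6, -2.9]
opening: 0.025
grip_force: 99.8
```

```bash
python3 st.py; python3 - <<'E'
from h import *
# key held: check in side view vs prediction, hammer still there
d=snap('side','sideA'); s=env.state(); p=np.array(s['tool_pos'])
for z in(.01,.03): 
    u,v=proj(d,[*p[:2],p[2]-.119+z]); r=d['color'][int(v),int(u)-12:int(u)+13].astype(int); print(u,v,r.mean(1).astype(int),(r[:,2]-r[:,0]))
E
```

```text
39.9 [0.49465751 0.29694048 0.26452363] yaw -100.52985574851844 [-0.2  0.6 -2.9] T [-0.03 -0.04  0.  ] [ 24.5  10.1  -4.7  75.2   0.  -54.9]
222.57574423235656 222.6525118742708 [166 170 172 172 157 110  91  91  95  89  90  98 102  94  92  97  96  94
  91 100 118 153 185 167 156] [115 111 112 110  92  40  16  13  19  18  18  21  19  16  16  16  19  16
  17  21  42  58  52  51  51]
222.46959407318104 216.82434351643192 [165 160 159 155 135 106  91  91  89  90  95  96  98  95  95  87  89  92
  95 103 122 138 120 113 120] [ 96  99 103  96  72  28  16  15  14  19  17  17  16  16  16  15  18  11
  16  38  74 100  86  73  76]
```

{"op": "jog_arm", "data": {"deltas": [{"grip":255,"delta_pos":[0,0,-30],"yaw":0},{"grip":255,"delta_pos":[0,0,-30],"yaw":0},{"grip":255,"delta_pos":[0,0,-30],"yaw":0},{"grip":255,"delta_pos":[0,0,-25],"yaw":0},{"grip":255,"delta_pos":[0,0,-15],"yaw":0},{"grip":255,"delta_pos":[0,0,-6],"yaw":0},{"grip":255,"delta_pos":[0,0,-3],"yaw":0},{"grip":255,"delta_pos":[0,0,0],"yaw":0}]}}

```text
time_s: 40.95
tool_pos: [0.4954, 0.2973, 0.1264]
orientation: [[-0.182, -0.983, 0.001], [-0.983, 0.182, 0.001], [-0.001, -0.001, -1.0]]
wrist_force: [0.1, 0.2, -3.4]
opening: 0.0248
grip_force: 99.8
```

{"op": "jog_arm", "data": {"deltas": [{"grip":255,"delta_pos":[0,0,-1],"yaw":0},{"grip":255,"delta_pos":[0,0,-1],"yaw":0},{"grip":255,"delta_pos":[0,0,0],"yaw":0},{"grip":255,"delta_pos":[0,0,0],"yaw":0},{"grip":255,"delta_pos":[0,0,0],"yaw":0},{"grip":255,"delta_pos":[0,0,0],"yaw":0},{"grip":255,"delta_pos":[0,0,0],"yaw":0},{"grip":255,"delta_pos":[0,0,0],"yaw":0}], "newtons": 40}}

```text
time_s: 41.95
tool_pos: [0.4954, 0.2974, 0.1247]
orientation: [[-0.182, -0.983, 0.001], [-0.983, 0.182, 0.001], [-0.001, -0.001, -1.0]]
wrist_force: [-1.6, 0.3, 6.7]
opening: 0.0251
grip_force: 100.7
```

Touched the floor (force rose to +6.7 N). Release and go up.

{"op": "jog_arm", "data": {"deltas": [{"grip":170,"delta_pos":[0,0,0],"yaw":0},{"grip":120,"delta_pos":[0,0,0],"yaw":0},{"grip":60,"delta_pos":[0,0,0],"yaw":0},{"grip":0,"delta_pos":[0,0,0],"yaw":0},{"grip":0,"delta_pos":[0,0,0],"yaw":0},{"grip":0,"delta_pos":[0,0,20],"yaw":0},{"grip":0,"delta_pos":[0,0,35],"yaw":0},{"grip":0,"delta_pos":[0,0,50],"yaw":0}]}}

```text
time_s: 42.95
tool_pos: [0.4935, 0.2965, 0.228]
orientation: [[-0.182, -0.983, -0.003], [-0.983, 0.182, -0.002], [0.002, 0.003, -1.0]]
wrist_force: [0.3, 0.7, -0.2]
opening: 0.0857
grip_force: 0.0
```

{"op": "jog_arm", "data": {"deltas": [{"grip":0,"delta_pos":[0,0,30],"yaw":0},{"grip":0,"delta_pos":[0,-40,0],"yaw":0},{"grip":0,"delta_pos":[0,-45,0],"yaw":0},{"grip":0,"delta_pos":[0,-45,0],"yaw":0},{"grip":0,"delta_pos":[0,-45,0],"yaw":0},{"grip":0,"delta_pos":[0,0,0],"yaw":0},{"grip":0,"delta_pos":[0,0,0],"yaw":0},{"grip":0,"delta_pos":[0,0,0],"yaw":0}]}}

```text
time_s: 43.95
tool_pos: [0.4948, 0.123, 0.2586]
orientation: [[-0.18, -0.984, 0.0], [-0.984, 0.18, 0.0], [-0.0, 0.0, -1.0]]
wrist_force: [0.2, -0.1, 0.7]
opening: 0.0853
grip_force: 0.0
```

```bash
python3 - <<'E'
from kf import *
c=snap('top','topB');d=snap('side','sideB')
b=(163,200,178,214);im=c['color'].astype(int)
print(fit(c,b,np.clip((im[b[1]:b[3],b[0]:b[2]].mean(2)-114)/68,0,1),(.493,.2955),.013,.165))
b=(214,216,229,228);im=d['color'][b[1]:b[3],b[0]:b[2]].astype(int)
g=np.clip((60-(im[...,2]-im[...,0]))/45,0,1)*np.clip((im.mean(2)-105)/80,0,1)
print(fit(d,b,g,(.495,.299),.013,.165))
# nut yaw; wedge tip; hammer difference of late vs top5
u,v=proj(c,[.6208,-.0525,.034]);b=(int(u)-6,int(v)-6,int(u)+8,int(v)+8);im=c['color'][b[1]:b[3],b[0]:b[2]].astype(int)
print('nut',fit(c,b,np.clip((im[...,2]-im[...,0]-30)/80,0,1),(.6208,-.0525),.009,.033))
f=np.array([[.9617,.274],[-.274,.9617]]);O=np.array([.6208,-.0525]);o=[]
for y in np.arange(.06,.02,-.004):
    q=proj(c,[*(f@[-.057,y]+O),.038]);r=cv2.getRectSubPix(c['color'],(1,1),q)[0,0];o.append('%d/%d'%(r[2],r[0]))
print(o)
H=c['color'][185:260,300:380].astype(int); m=((H[...,2]-H[...,0]<30)&(H.mean(2)>150)); ys,xs=np.nonzero(m); print('hammer head grey px',len(xs),xs.min()+300,xs.max()+300,ys.min()+185,ys.max()+185, xs.mean()+300, ys.mean()+185)
print('exp head',proj(c,[.479+.031*.962,-.2132-.031*.273,.02]))
E
python3 st.py
```

```text
(array([0.4941, 0.2961]), np.float64(-10.4), np.float64(2.7969152695745816))
(array([0.4952, 0.3001]), np.float64(-9.1), np.float64(1.8937970829841544))
nut (array([ 0.6219, -0.0516]), np.float64(1.3), np.float64(1.264532967701112))
['122/94', '95/91', '101/91', '173/117', '206/132', '206/132', '205/131', '204/130', '204/130', '204/130']
hammer head grey px 105 302 362 187 221 349.3904761904762 214.07619047619048
exp head (351.44975721543153, 214.898869400411)
44.05 [0.49476201 0.12300565 0.25852023] yaw -100.37179951097754 [0.4 0.7 0.6] T [ 0.03  0.01 -0.02] [  6.7   3.3 -13.1  73.5   0.  -72.9]
```

```bash
python3 -c "
from plant import env
print(env.job_done())"
```

```text
the job is handed in; nothing more can be done
None
```

The job is handed in and the result of the judging was not reported. By my measurements the wedge is home, the nut is hard at its stop and the larger extension stands upright in its own tray compartment. The hammer lies on the bench clear of the fixture; I inferred that it is flat from its release height and the position of its head.

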